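# Fetch the amber bottles from the carousel and clamp them for shaking

## Task

First clear the blue marker off the clamp bed and lay it on the purple notebook. Then turn the bottle carousel by its black knob to bring each brown bottle to the opening in the blue hoop, lift it out there and stand it upright on the clamp bed between the fence and the open clamp bar, leaving the white bottles upright in the carousel. When all the brown bottles are on the bed, wind the handwheel until the clamp bar is right up against its red stops, so that it holds them upright against the fence.

Things in the scene. Friction and masses are not known exactly. Their poses are not given: they have to be found in the camera images.
- housing: fixed grey round base of the carousel, 280 mm diameter; origin on the bench on the carousel's axis. A flat blue hoop on posts (radius 110 to 150 mm, 102 to 106 mm above the bench) covers the outer edge of the pockets, so no bottle can be lifted out except in the 84 deg wide opening on the housing's -x side, which faces the robot.
- window (a point): middle of the opening at pocket-floor height (20 mm above the bench), 95 mm from the carousel axis; x axis points to the carousel axis, z up. A bottle centred here can be lifted straight out.
- knob (a point): centre of the black hexagonal knob on the carousel's axis, fixed to the carousel: 40 mm across flats, flats 23 mm wide, 26 mm tall, this point at mid height (121 mm above the bench, 108 to 134). Axes turn with the carousel: flats face along x and along x turned 60 and 120 deg about z.
- carousel (a joint): carousel angle, rad, counterclockwise from above positive, many turns either way; light friction (0.06 N m), stays where left. White disc, top 20 mm above the bench, six pockets at radius 95 mm at 0, 60 .. 300 deg from point knob's x axis; four 18 mm tall pins round each leave about 2 mm round a bottle. One or more pockets are empty.
- amber_0: brown (amber) bottle with black screw cap, 48 mm diameter, 90 mm tall (straight body to about 55 mm up, then a shoulder to the 24 mm cap), about 0.09 kg; origin at the centre of its underside, z up. One of two or three; absent if it has no pose at the start.
- amber_1: brown (amber) bottle with black screw cap, 48 mm diameter, 90 mm tall (straight body to about 55 mm up, then a shoulder to the 24 mm cap), about 0.09 kg; origin at the centre of its underside, z up. One of two or three; absent if it has no pose at the start.
- amber_2: brown (amber) bottle with black screw cap, 48 mm diameter, 90 mm tall (straight body to about 55 mm up, then a shoulder to the 24 mm cap), about 0.09 kg; origin at the centre of its underside, z up. One of two or three; absent if it has no pose at the start.
- white_0: white bottle with blue screw cap, 46 mm diameter, 88 mm tall; origin at the centre of its underside. Stays in the carousel.
- white_1: white bottle with blue screw cap, 46 mm diameter, 88 mm tall; origin at the centre of its underside. Stays in the carousel.
- bed_mid (a point): point on the top of the fixed aluminium clamp bed (155 x 210 mm, top 12 mm above the bench); x towards the fence, y along it, z up. Fence face at x = 50 mm, 26 mm tall, 200 mm long. White rings at x = 0, y = -70, 0, 70 mm are good places for bottles.
- bar (a joint): travel of the blue clamp bar (206 mm long, top 24 mm above the bed) towards the fence, m; its face is at x = -50 mm + travel in the bed_mid frame. 0 open; 0.050 against the two red stop posts (hard stop), 50 mm from the fence. Driven only by the handwheel; closing, it pushes the bottles along.
- wheel (a joint): handwheel angle, rad, 0 to 10, grows clockwise seen from above and drives the bar 5 mm per rad; starts between 0 and 1.5, light friction (under 2 N at the handle)
- wheel_axis (a point): point on the upright axis of the horizontal steel handwheel (100 mm diameter, top 51 mm above the bench), at the middle height of its handle, on the grey gearbox at the end of the bed
- handle_grip (a point): middle of the black upright handle on the handwheel, 38 mm off the axis, 16 to 18 mm diameter, 40 mm tall (52 to 92 mm above the bench, this point 72 mm); the handle spins freely on its own axis, so it can be pinched and led round in a circle without turning the gripper
- marker: blue felt marker, 14 mm wide (x), 120 mm long (y), 12 mm high, origin at the centre of its underside; it lies on the clamp bed at the start
- notebook: purple notebook, fixed, 210 mm (its x) by 152 mm (its y), cover 11 mm above the bench; origin at the centre of its underside

How it is judged:
On the way, in this order (a step that is already met when the one before it is completed fails the run):
1. the marker lies on the notebook, with the clamp bar still open (x of marker in the frame of notebook between -0.09 and 0.09 m and y of marker in the frame of notebook between -0.062 and 0.062 m and z of marker in the frame of notebook between 0.008 and 0.025 m and value of joint bar below 0.03 m and linear speed of marker below 0.05 m/s), for 0.2 s.
2. every brown bottle stands upright on the clamp bed between fence and bar, bar still open (less than 30 mm of travel) (x of amber_0 in the frame of bed_mid between -0.027 and 0.03 m and y of amber_0 in the frame of bed_mid between -0.098 and 0.098 m and z of amber_0 in the frame of bed_mid between -0.006 and 0.006 m and angle between each of amber_0, amber_1, amber_2's own z axis and vertical below 0.12 rad and x of amber_1 in the frame of bed_mid between -0.027 and 0.03 m and y of amber_1 in the frame of bed_mid between -0.098 and 0.098 m and z of amber_1 in the frame of bed_mid between -0.006 and 0.006 m and x of amber_2 in the frame of bed_mid between -0.027 and 0.03 m and y of amber_2 in the frame of bed_mid between -0.098 and 0.098 m and z of amber_2 in the frame of bed_mid between -0.006 and 0.006 m and value of joint bar below 0.03 m), for 0.2 s.
3. the clamp bar is wound up against its stops with every brown bottle upright between it and the fence (x of amber_0 in the frame of bed_mid between 0.018 and 0.03 m and y of amber_0 in the frame of bed_mid between -0.098 and 0.098 m and z of amber_0 in the frame of bed_mid between -0.006 and 0.006 m and angle between each of amber_0, amber_1, amber_2's own z axis and vertical below 0.12 rad and x of amber_1 in the frame of bed_mid between 0.018 and 0.03 m and y of amber_1 in the frame of bed_mid between -0.098 and 0.098 m and z of amber_1 in the frame of bed_mid between -0.006 and 0.006 m and x of amber_2 in the frame of bed_mid between 0.018 and 0.03 m and y of amber_2 in the frame of bed_mid between -0.098 and 0.098 m and z of amber_2 in the frame of bed_mid between -0.006 and 0.006 m and value of joint bar above 0.0475 m), for 0.3 s.
At the end, for the whole second after the job is handed in: Clamp bar within 2.5 mm of its stops; every brown bottle upright (within 7 deg) on the bed between bar and fence, at rest; the middle of the marker on the notebook (within 90 mm along and 62 mm across of its middle), at rest; both white bottles upright, down in carousel pockets (all of step 3 and x of marker in the frame of notebook between -0.09 and 0.09 m and y of marker in the frame of notebook between -0.062 and 0.062 m and z of marker in the frame of notebook between 0.008 and 0.025 m and horizontal distance between each of white_0, white_1 and knob below 0.105 m and angle between each of white_0, white_1's own z axis and vertical below 0.12 rad and height (world z) of each of white_0, white_1 below 0.026 m and linear speed of each of amber_0, amber_1, amber_2, marker below 0.03 m/s); the robot touches nothing.
It fails at once if a white bottle is taken out of its pocket or tipped (height (world z) of any of white_0, white_1 above 0.05 m or angle between any of white_0, white_1's own z axis and vertical above 0.5 rad).
Of amber_0, amber_1, amber_2 only 2 to 3 are there at a start; the rules pass over those that are not, and their reading is None.
At some moment in a run one of marker may be knocked a few centimetres aside while the robot is not near it.
Once in a run the grip may slacken for a moment while it holds something.
It also fails if it takes over 210 s, if anything falls off the work surface, if the arm or the gripper's body presses on something with over 40 N, if the wrist force passes 120 N, or if a joint passes its speed limit or range.

## Robot

A 6-joint arm with a two-finger parallel gripper is mounted at the origin on a cart in front of the work surface, level with it; the furniture and walls round the work are solid. World frame = base frame: x ahead of the robot, y to its left, z up, the work surface at z = 0. Lengths are in m, angles in rad, forces in N, time in s.
With the tool pointing down it reaches from about 0.35 to 0.85 m from the base axis. Payload 8.1 kg.
Tool frame: the origin (TCP) lies on the centre line of the jaws, within the pads' length; the fingertips stand 22 mm ahead of it and the grasp point (between the pads) lies 3 mm ahead of it; z points along the fingers, y is the line along which they close (so a half turn about z gives the same grasp; the last joint's range is limited). The gripper opens to 93 mm and grips with 3 to 60 N. Pads are 15 mm wide; open, the fingers measure 128 mm over their backs; the gripper's body (75 mm by 188 mm) begins 65 mm behind the grasp point.
Start: joints at [-1.245, 0.13, 1.488, -0, 1.523, -0.085], TCP at [0.24, -0.55, 0.241] pointing down, gripper open.
Joint ranges: [-2.96, 2.96], [-0.89, 2.26], [0.02, 2.5], [-1.34, 4.48], [0, 2.73], [-2.66, 2.66]. Speed limits (rad/s): [2.39, 2.39, 2.79, 3.14, 3.14, 3.14].

## Interface

Orientations are given as a unit quaternion [x, y, z, w].
In Python, from rig import status, read_camera, hand_in gives the robot as it stands. The module is installed in compiled form; this text tells all that it offers.
- The arm moves only by the shell command python3 -m pendant 'ROWS' [FORCE]. ROWS is JSON, a list that holds one entry, the list of rows, each a list of 5 numbers: the shift along the tool's x, y, z as a fraction of full scale, then the turn about the tool's z as a fraction of full scale, then the gripper's target within -1 to 1 (fully open at 1, half-way at 0, shut at -1). A call has exactly 5 rows; each row is the pose to reach, as a shift and turn from the pose commanded when the call began, along the tool's axes at that moment; what a row does not reach only later rows make up. Full scale, the value 1, is 0.1 m for a shift and 45 degrees for a turn. A row lasts 1/10 s, in which the tool goes at most 50 mm and 8.59 degrees, less where a joint would pass 70% of its speed; a pose out of reach is approached as far as the arm can. A call with a number of a shift or a turn outside -1 to 1 is refused whole. A call with a gripper value outside its range is refused whole. The fingers move at their own pace and stop on an object; FORCE is the grip in N (left out, the last holds). Time passes only in rows, so rows that repeat a pose let the fingers close, or fill a call up. It gives the time, the measured TCP pose, the force, the opening and the grip force at its end, in the units of the state.
- status.state(): the state, without advancing time (a new reading comes with each control period).
- read_camera(name): name is "side" or "top"; returns a dict with "color" (420x560x3 uint8, red, green, blue), "range_z" (420x560 float32, m along the optical axis (not along the pixel's ray), 0 where there is no reading), "fx", "fy", "cx", "cy" (pixels), "extrinsics" (4x4, takes a point from world to camera coordinates). Camera axes: x right, y down, z forward; pixel columns grow to the right and rows downward; lengths in m; the calibration is good to about 2 mm. A picture is of the moment at which its call begins.
- hand_in(): hands the job in; it is judged then, once.
The state is a dict: "t": time; "joints": joint angles; "joint_vel": joint speeds; "tau": joint torques, N m; "eef_pos": TCP position; "tcp_rot": TCP orientation; "contact_force": force on the tool from outside, world axes, zero at the start; "ft_torque": the same for the moment, N m; "finger_gap": opening from 0.0 (shut) to 1.0 (fully open); "grasp_force": force on a finger pad.
Only numpy, scipy, OpenCV 4.12 (cv2) and the standard library are available. Lean on these libraries where they do the work, as an engineer would, in place of code of your own. Each camera call takes 0.05 s, during which the arm holds its last target. There are 200 camera calls.

## Working session

There is one attempt and no reset: what is moved stays moved. The work goes in short steps, Python scripts to look and compute and a shell command to move; the robot and the scene stay as the last step left them, time stands still between calls to the robot, and variables do not carry over. Pictures are saved under pics/ and viewed, at most 14 in all, crops included, and the job is handed in when it is done.

```bash
mkdir -p pics; cat > h.py <<'E'
import numpy as np, cv2, sys
from rig import status, read_camera
from scipy.spatial.transform import Rotation as R
def cloud(c):
    z=c["range_z"]; v,u=np.indices(z.shape)
    P=np.stack([(u-c["cx"])/c["fx"]*z,(v-c["cy"])/c["fy"]*z,z],-1)
    E=np.array(c["extrinsics"]); return (P-E[:3,3])@E[:3,:3]
def ray(c,u,v,h):
    E=np.array(c["extrinsics"]); d=E[:3,:3].T@np.array([(u-c["cx"])/c["fx"],(v-c["cy"])/c["fy"],1]); o=-E[:3,:3].T@E[:3,3]
    return o+d*(h-o[2])/d[2]
def save(c,n,s=1.4): cv2.imwrite(f"pics/{n}.png",cv2.resize(cv2.cvtColor(c["color"],cv2.COLOR_RGB2BGR),None,fx=s,fy=s))
E
python3 - <<'E'
from h import *
for n in("top","side"):
    c=read_camera(n); save(c,n+"0"); np.savez(n+"0.npz",**{k:np.array(v) for k,v in c.items()})
    print(n,c["fx"],np.round(c["extrinsics"],3).tolist())
s=status.state(); print(s)
print(R.from_quat(s["tcp_rot"]).as_matrix().round(3))
E
```

```text
top 412.8856955859137 [[0.003, -1.0, -0.008, -0.014], [-0.986, -0.002, -0.165, 0.558], [0.165, 0.008, -0.986, 1.043], [0.0, 0.0, 0.0, 1.0]]
side 431.87482220599617 [[0.996, 0.081, 0.024, -0.547], [0.061, -0.5, -0.864, 0.057], [-0.057, 0.862, -0.503, 1.09], [0.0, 0.0, 0.0, 1.0]]
{'t': 0.1, 'joints': array([-1.24537313e+00,  1.31085927e-01,  1.48919423e+00,  5.97347072e-06,
        1.52299996e+00, -8.54302154e-02]), 'joint_vel': array([-0.000203  , -0.00135757, -0.00132922,  0.00013517,  0.00078972,
        0.0007075 ]), 'tau': array([ 8.93850411e-04, -5.61339605e+01, -4.93100309e+01,  7.70377717e-02,
        2.90238712e-02, -5.61485126e-05]), 'eef_pos': array([ 0.23948424, -0.54960127,  0.23967905]), 'tcp_rot': array([ 9.78973713e-01,  2.03984697e-01, -9.80403537e-05, -8.38022096e-04]), 'contact_force': array([-0.1775075 , -0.12435092, -0.48544315]), 'ft_torque': array([ 0.0090327 , -0.00783083,  0.03452741]), 'grasp_force': 0.0, 'finger_gap': 0.996225618428399}
[[ 0.917  0.399 -0.001]
 [ 0.399 -0.917  0.002]
 [ 0.    -0.002 -1.   ]]
```

View pics/top0.png

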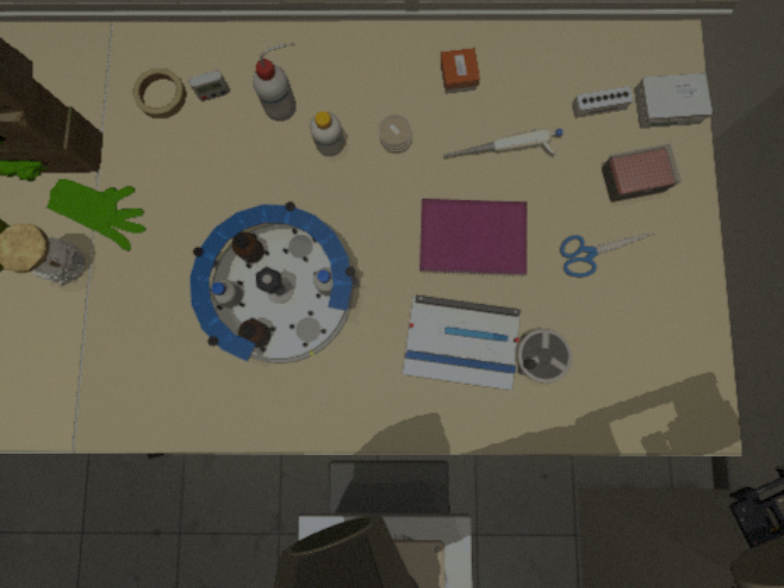

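View pics/side0.png

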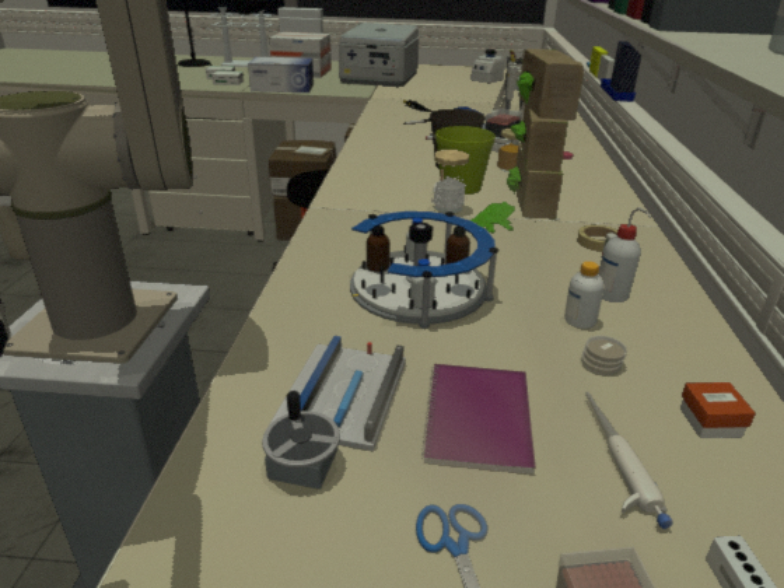

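The top view shows the carousel with its knob at about (268,280), ambers at (247,247) and (256,333), whites at (222,292) and (324,281). The bed is near (460,340), with the marker at (476,334), the handwheel at (543,355) with its handle at (531,364), and the notebook at (474,236).

```bash
cat > m.py <<'E'
from h import *
def comps(m,amin=25):
    n,l,s,ce=cv2.connectedComponentsWithStats(m.astype(np.uint8)); return [(l==i,ce[i],s[i,4]) for i in range(1,n) if s[i,4]>=amin]
E
python3 - <<'E'
from m import *
c=dict(np.load("top0.npz")); P=cloud(c); hsv=cv2.cvtColor(c["color"],cv2.COLOR_RGB2HSV); H,S,V=[hsv[...,i].astype(int) for i in range(3)]
z=P[...,2]
def rep(n,m,amin=25):
    for k,ce,a in comps(m,amin):
        q=P[k]; q=q[np.isfinite(q).all(1)]; r=cv2.minAreaRect(q[:,:2].astype(np.float32))
        print(n,a,ce.round(0),"med",np.median(q,0).round(4),"rect c",np.round(r[0],4),"wh",np.round(r[1],4),"ang",round(r[2],1))
work=(P[...,0]>.3)&(P[...,0]<.8)&(abs(P[...,1])<.45)
rep("blue",work&(H>95)&(H<120)&(S>110)&(z>.003))
rep("purple",work&(H>140)&(H<175)&(S>80),200)
rep("dark",work&(V<60)&(z>.03),15)
rep("red",work&((H<8)|(H>172))&(S>120)&(z>.01)&(z<.06),4)
rep("bedlvl",work&(P[...,1]<0)&(P[...,0]<.56)&(z>.007)&(z<.017),300)
k=work&(P[...,0]<.5)&(P[...,1]<-.05)&(z>.04)&(z<.06); rep("wheel",k,50)
k=work&(z>.014)&(z<.024)&(P[...,1]>0)
k=work&(z>.095)&(z<.112)&(H>95)&(H<125)&(S>80); q=P[k]
A=np.c_[2*q[:,:2],np.ones(len(q))]; 
r=cv2.fitEllipse
k2=(work&(z>.004)&(z<.024)&(P[...,1]>0)); 
print("hoop",q.mean(0),cv2.minEnclosingCircle(q[:,:2].astype(np.float32)))
q=P[k2];print("base",cv2.minEnclosingCircle(q[:,:2].astype(np.float32)))
rep("tops",work&(z>.075)&(z<.095)&(P[...,1]>0),10)
rep("knob",work&(z>.125)&(z<.142),10)
E
```

```text
blue 3009 [186. 191.] med [0.6076 0.2467 0.1051] rect c [0.5577 0.1467] wh [0.4004 0.2851] ang 78.5
blue 207 [414. 182.] med [ 0.641  -0.3892  0.0086] rect c [ 0.6403 -0.3858] wh [0.0817 0.0672] ang 7.9
blue 55 [231. 197.] med [0.5787 0.1055 0.1071] rect c [0.4888 0.0436] wh [0.2555 0.0187] ang 34.5
blue 59 [155. 206.] med [0.5561 0.2944 0.1066] rect c [0.5641 0.3115] wh [0.0574 0.0199] ang 66.8
blue 158 [339. 238.] med [ 0.4845 -0.1747  0.024 ] rect c [ 0.4844 -0.176 ] wh [0.115  0.0102] ang 82.5
blue 332 [329. 258.] med [ 0.4311 -0.1453  0.0356] rect c [ 0.4309 -0.1449] wh [0.2001 0.0112] ang 82.0
purple 3801 [338. 168.] med [ 0.6794 -0.1774  0.011 ] rect c [ 0.5611 -0.1593] wh [0.2182 0.4032] ang 81.4
dark 27 [437. 128.] med [ 0.7852 -0.4467  0.0396] rect c [ 0.7858 -0.4476] wh [0.0276 0.003 ] ang 10.6
dark 32 [207. 147.] med [0.7085 0.1693 0.1089] rect c [0.5447 0.0792] wh [0.3885 0.0148] ang 28.9
dark 379 [177. 176.] med [0.6367 0.2485 0.088 ] rect c [0.5106 0.1336] wh [0.4043 0.0495] ang 42.5
dark 36 [141. 180.] med [0.6231 0.3323 0.109 ] rect c [0.5004 0.1611] wh [0.4387 0.014
[... 1091 characters left out ...]
2984] wh [0.098  0.0978] ang 43.3
hoop [0.59548814 0.21700169 0.10512487] ((0.5703710317611694, 0.2006806880235672), 0.14594323933124542)
base ((0.5441312789916992, 0.2199186235666275), 0.30311810970306396)
tops 177 [176. 176.] med [0.6362 0.2474 0.0881] rect c [0.6431 0.2548] wh [0.0435 0.0463] ang 51.3
tops 105 [232. 201.] med [0.5703 0.1052 0.0807] rect c [0.5783 0.1084] wh [0.0394 0.0321] ang 1.3
tops 132 [161. 209.] med [0.5504 0.2856 0.0805] rect c [0.5564 0.2923] wh [0.0417 0.0388] ang 63.6
tops 150 [182. 236.] med [0.4809 0.2252 0.0882] rect c [0.4839 0.2342] wh [0.0458 0.0386] ang 66.0
knob 243 [191. 199.] med [0.5678 0.1992 0.1328] rect c [0.568  0.1999] wh [0.0402 0.0437] ang 37.0
```

```bash
python3 - <<'E'
from m import *
c=dict(np.load("top0.npz")); P=cloud(c); hsv=cv2.cvtColor(c["color"],cv2.COLOR_RGB2HSV); H,S,V=[hsv[...,i].astype(int) for i in range(3)]
z=P[...,2]; ok=c["range_z"]>0
work=ok&(P[...,0]>.3)&(P[...,0]<.8)&(abs(P[...,1])<.45)
hoop=work&(z>.099)&(z<.111)&(H>95)&(H<125)&(S>80)
q=P[hoop][:,:2]
from scipy.optimize import least_squares
k=work&(z>.127)&(z<.140); kq=P[k][:,:2]; print("knob rect",cv2.minAreaRect(kq.astype(np.float32)),kq.mean(0),np.median(P[k][:,2]))
# hoop: centre s.t. radii in [.110,.150]
ax=least_squares(lambda p:np.r_[np.maximum(.110-np.hypot(*(q-p).T),0),np.maximum(np.hypot(*(q-p).T)-.150,0)],kq.mean(0)).x
print("hoop axis",ax)
a=np.degrees(np.arctan2(*(q-ax).T[::-1]))%360; h=np.histogram(a,bins=np.arange(0,361,2))[0]
g=np.where(h<4)[0]*2; print("gap",g)
import math
for k,ce,n in comps(work&(z>.0835)&(z<.0925)&(np.hypot(P[...,0]-ax[0],P[...,1]-ax[1])<.108),10)+comps(work&(z>.100)&(z<.116)&~((z<.111)&(H>95)&(H<125)&(np.hypot(P[...,0]-ax[0],P[...,1]-ax[1])>.107))&(np.hypot(P[...,0]-ax[0],P[...,1]-ax[1])<.107),10):
    m=P[k].mean(0); d=m[:2]-ax; print("cap",n,m.round(4),np.hypot(*d).round(4),np.degrees(np.arctan2(d[1],d[0])).round(1))
th=np.radians(8); u=np.array([np.cos(th),-np.sin(th)]); v=np.array([np.sin(th),np.cos(th)])
X=P[...,:2]@u; Y=P[...,:2]@v
reg=work&(Y>-.2)&(Y<.03)&(X>.40)&(X<.60)
f=reg&(z>.034)&(z<.042)&(X>.5); print("fence",np.percentile(X[f],[1,5,50,95,99]),np.percentile(Y[f],[1,99]),cv2.minAreaRect(P[f][:,:2].astype(np.float32)))
b=reg&(z>.031)&(z<.040)&(H>95)&(H<120)&(S>110); print("bar",np.percentile(X[b],[1,50,99]),np.percentile(Y[b],[1,99]))
mk=reg&(z>.018)&(z<.029)&(H>90)&(H<125)&(S>110); print("marker",P[mk].mean(0),np.percentile(X[mk],[1,50,99]),np.percentile(Y[mk],[1,99]),cv2.minAreaRect(P[mk][:,:2].astype(np.float32)))
nb=work&(H>140)&(H<175)&(S>80); print("nb",cv2.minAreaRect(P[nb&(z>.005)][:,:2].astype(np.float32)))
save(dict(color=c["color"][135:270,125:260]),"car",5)
E
```

```text
knob rect ((0.5680074095726013, 0.19986066222190857), (0.0401589572429657, 0.04371259734034538), 36.98976516723633) [0.56774863 0.19961541] 0.13286152028099263
hoop axis [0.56163628 0.19821041]
gap [166 168 170 172 174 176 178 180 182 184 186 188 190 192 194 196 198 200
 202 204 206 208 210 212 214 216 218 220 222 224 226 228 230 232 234 236
 238 240 242 244 246 248]
cap 87 [0.6361 0.2497 0.0888] 0.0905 34.7
cap 34 [0.5718 0.1027 0.0859] 0.0961 -83.9
cap 33 [0.553  0.2888 0.086 ] 0.091 95.5
cap 98 [0.4825 0.231  0.0883] 0.0857 157.5
cap 64 [0.6415 0.2537 0.1082] 0.0972 34.8
cap 63 [0.5785 0.1052 0.1067] 0.0946 -79.7
cap 12 [0.5554 0.1862 0.1107] 0.0136 -117.2
cap 67 [0.5562 0.2928 0.1061] 0.0948 93.3
cap 94 [0.4792 0.2362 0.1081] 0.0907 155.3
fence [0.5215291  0.54878274 0.55419445 0.55969273 0.56033683] [-0.1826386   0.01452242] ((0.5133968591690063, -0.16410425305366516), (0.21312490105628967, 0.05926632508635521), 81.87010955810547)
bar [0.44122274 0.44708708 0.45236097] [-0.18155372  0.01516484]
marker [ 0.48433689 -0.17470203  0.02389595] [0.49905542 0.50401147 0.50875584] [-0.16386882 -0.0513864 ] ((0.48441222310066223, -0.17597302794456482), (0.11500276625156403, 0.010199748910963535), 82.5378646850586)
nb ((0.6869087219238281, 0.024620652198791504), (0.6112697124481201, 0.14664417505264282), 88.04459381103516)
```

View pics/car.png

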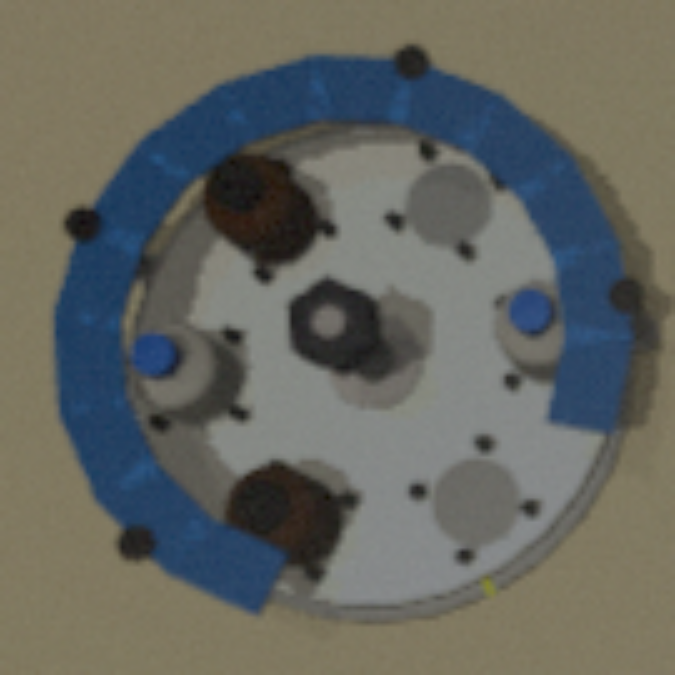

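The close-up shows the hex knob at about (335,323) and a yellow tick at (488,587) marking the opening's middle. The two ambers are at (240,185) and (262,508), the whites at (157,355) and (530,312), and the empty pockets at (448,205) and (475,500).

```bash
cat > go.py <<'E'
# usage: go.py x y z psi  -> tool-axis shift (units of 0.1 m) and turn (units 45deg) from present pose
from h import *
s=status.state(); M=R.from_quat(s["tcp_rot"]).as_matrix(); psi=np.degrees(np.arctan2(M[1,0],M[0,0]))
t=[float(a) for a in sys.argv[1:5]]
d=(np.array(t[:3])-s["eef_pos"])@M; dp=(t[3]-psi+180)%360-180
print("t",round(s["t"],1),"pos",s["eef_pos"].round(4),"psi",psi.round(1),"gap",round(93*s["finger_gap"],1),"F",s["contact_force"].round(1),"| shift",(d*10).round(3),"turn",round(-dp/45,3))
E
python3 - <<'E'
from m import *
c=dict(np.load("top0.npz")); P=cloud(c); hsv=cv2.cvtColor(c["color"],cv2.COLOR_RGB2HSV); H,S,V=[hsv[...,i].astype(int) for i in range(3)]
z=P[...,2]; ok=c["range_z"]>0; x,y=P[...,0],P[...,1]
nb=ok&(H>140)&(H<175)&(S>80)&(x>.5)&(x<.8)&(y<0)&(y>-.35); print("nb",cv2.minAreaRect(P[nb][:,:2].astype(np.float32)))
ax=np.array([.568,.1998])
print("tick",[ (p:=ray(c,222.6,252.4,h))[:2].round(3).tolist()+[np.degrees(np.arctan2(p[1]-ax[1],p[0]-ax[0]))%360] for h in(.01,.02)])
q=P[ok&(z>.099)&(z<.111)&(H>95)&(H<125)&(S>80)&(np.hypot(x-ax[0],y-ax[1])<.17)][:,:2]-ax
a=np.degrees(np.arctan2(q[:,1],q[:,0]))%360; r=np.hypot(*q.T); print("radii",np.percentile(r,[1,99]),[(i,int(((a>=i)&(a<i+3)).sum())) for i in list(range(153,180,3))+list(range(234,264,3))])
E
python3 go.py .484 -.1765 .16 82
```

```text
nb ((0.6798466444015503, -0.17737430334091187), (0.20701964199543, 0.1466074436903), 87.89542388916016)
tick [[0.447, 0.137, np.float64(207.52768814390745)], [0.446, 0.135, np.float64(207.93191040698534)]]
radii [0.09043938 0.1444876 ] [(153, 37), (156, 37), (159, 36), (162, 35), (165, 17), (168, 1), (171, 0), (174, 0), (177, 0), (234, 0), (237, 0), (240, 0), (243, 0), (246, 6), (249, 34), (252, 35), (255, 35), (258, 35), (261, 33)]
t 0.1 pos [ 0.2395 -0.5496  0.2397] psi 23.5 gap 92.6 F [-0.2 -0.1 -0.5] | shift [ 3.732 -2.443  0.801] turn -1.299
```

```bash
python3 -m pendant '[[[0.4,-0.26,0,0,1],[0.8,-0.52,0,0,1],[1,-0.65,0,0,1],[1,-0.65,0,0,0],[1,-0.65,0,0,-0.25]]]' 20
python3 -m pendant '[[[0.4,-0.26,0,0,-0.25],[0.8,-0.52,0,0,-0.25],[1,-0.65,0,0,-0.25],[1,-0.65,0,0,-0.25],[1,-0.65,0,0,-0.25]]]'
python3 -m pendant '[[[0.4,-0.26,0,0,-0.25],[0.8,-0.52,0,0,-0.25],[1,-0.65,0,0,-0.25],[1,-0.65,0,0,-0.25],[1,-0.65,0,0,-0.25]]]'
python3 -m pendant '[[[0.4,-0.26,0,-0.2,-0.25],[0.73,-0.49,0,-0.4,-0.25],[0.73,-0.49,0.2,-0.6,-0.25],[0.73,-0.49,0.4,-0.75,-0.25],[0.73,-0.49,0.4,-0.75,-0.25]]]'
python3 go.py .484 -.1765 .05 82
```

```text
t: 0.6
eef_pos: [0.3054, -0.4504, 0.2405]
tcp_rot: [0.979, 0.205, -0.0, 0.0]
contact_force: [0.0, -0.0, 0.3]
finger_gap: 0.874
grasp_force: 0.0
t: 1.1
eef_pos: [0.3707, -0.3519, 0.2405]
tcp_rot: [0.979, 0.204, -0.0, 0.0]
contact_force: [0.5, -1.0, 0.5]
finger_gap: 0.443
grasp_force: 0.0
t: 1.6
eef_pos: [0.4363, -0.2528, 0.2405]
tcp_rot: [0.979, 0.204, -0.0, 0.0]
contact_force: [0.9, -1.2, 0.2]
finger_gap: 0.374
grasp_force: 0.0
t: 2.1
eef_pos: [0.482, -0.1784, 0.1974]
tcp_rot: [0.877, 0.48, -0.002, -0.002]
contact_force: [-0.3, 0.1, -0.6]
finger_gap: 0.375
grasp_force: 0.0
t 2.1 pos [ 0.482  -0.1784  0.1974] psi 57.3 gap 34.9 F [-0.3  0.1 -0.6] | shift [0.029 0.015 1.474] turn -0.549
```

```bash
python3 -m pendant '[[[0.03,0.015,0.2,-0.2,-0.25],[0.03,0.015,0.4,-0.4,-0.25],[0.03,0.015,0.6,-0.55,-0.25],[0.03,0.015,0.8,-0.55,-0.25],[0.03,0.015,0.8,-0.55,-0.25]]]'
cat > see.py <<'E'
from m import *
th=np.radians(8); u=np.array([np.cos(th),-np.sin(th)]); v=np.array([np.sin(th),np.cos(th)])
c=read_camera(sys.argv[1]); P=cloud(c); hsv=cv2.cvtColor(c["color"],cv2.COLOR_RGB2HSV); H,S,V=[hsv[...,i].astype(int) for i in range(3)]; ok=c["range_z"]>0
z=P[...,2]; X=P[...,:2]@u; Y=P[...,:2]@v
if len(sys.argv)>2: save(c,sys.argv[2])
mk=ok&(z>.017)&(z<.030)&(H>90)&(H<125)&(S>110)&(X>.455)&(X<.545)&(Y>-.25)&(Y<.1)
if mk.sum()>5: print("marker",mk.sum(),P[mk].mean(0).round(4),cv2.minAreaRect(P[mk][:,:2].astype(np.float32)))
E
python3 see.py side s1; python3 see.py top; python3 go.py .484 -.1765 .038 82
```

```text
t: 2.6
eef_pos: [0.485, -0.1766, 0.1186]
tcp_rot: [0.757, 0.654, -0.001, -0.002]
contact_force: [-0.3, 0.1, -0.6]
finger_gap: 0.375
grasp_force: 0.0
marker 44 [ 0.4834 -0.1903  0.0252] ((0.48382148146629333, -0.18274016678333282), (0.10240768641233444, 0.008695990778505802), 83.24063873291016)
marker 7 [ 0.4921 -0.1243  0.024 ] ((0.49186116456985474, -0.12464488297700882), (0.009359586052596569, 0.003911674488335848), 44.241058349609375)
t 2.7 pos [ 0.4869 -0.1769  0.1215] psi 81.8 gap 34.5 F [0.3 0.5 1.2] | shift [ 0.    -0.029  0.835] turn -0.005
```

View pics/s1.png

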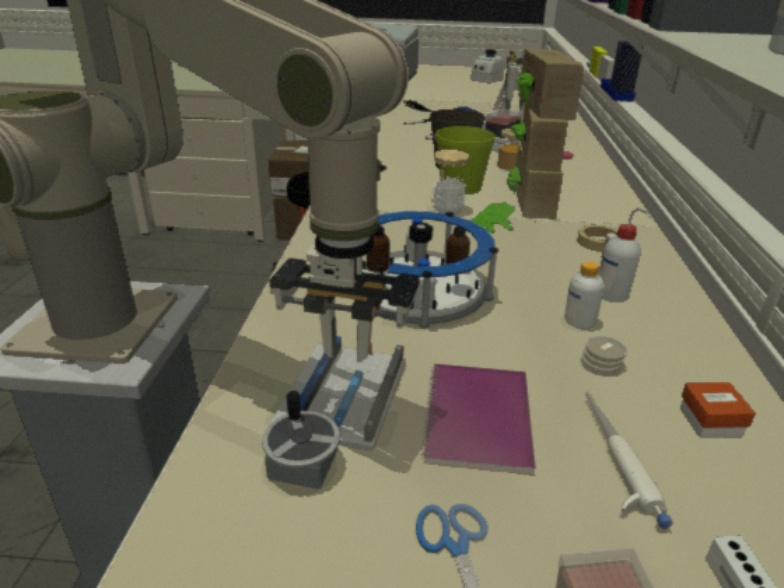

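The gripper is centred over the marker at about (348,397), with its fingers straddling it and clear of the bar and fence. Descending to grip it.

```bash
python3 -m pendant '[[[0,-0.02,0.3,0,-0.25],[0,-0.02,0.6,0,-0.25],[0,-0.02,0.82,0,-0.25],[0,-0.02,0.82,0,-0.25],[0,-0.02,0.82,0,-1]]]' 25 | tail -4
python3 -m pendant '[[[0,0,0,0,-1],[0,0,0,0,-1],[0,0,0,0,-1],[0,0,0,0,-1],[0,0,0,0,-1]]]'
python3 -m pendant '[[[0,0,-0.2,0,-1],[0,0,-0.5,0,-1],[0,0,-0.8,0,-1],[0,0,-0.8,0,-1],[0,0,-0.8,0,-1]]]'
python3 go.py .680 -.1775 .06 82
```

```text
tcp_rot: [0.755, 0.656, 0.0, 0.001]
contact_force: [1.1, 0.8, 1.3]
finger_gap: 0.327
grasp_force: 0.0
t: 3.7
eef_pos: [0.4864, -0.1762, 0.0406]
tcp_rot: [0.755, 0.656, 0.001, 0.001]
contact_force: [-1.0, -0.2, 7.2]
finger_gap: 0.141
grasp_force: 25.0
t: 4.2
eef_pos: [0.4859, -0.1758, 0.1198]
tcp_rot: [0.754, 0.656, 0.001, 0.001]
contact_force: [0.4, 0.2, -0.7]
finger_gap: 0.14
grasp_force: 25.0
t 4.2 pos [ 0.4859 -0.1758  0.1198] psi 82.0 gap 13.0 F [ 0.4  0.2 -0.7] | shift [0.252 1.924 0.603] turn 0.001
```

```bash
python3 -m pendant '[[[0.05,0.4,0,0,-1],[0.1,0.8,0,0,-1],[0.13,1,0,0,-1],[0.13,1,0,0,-1],[0.13,1,0,0,-1]]]' | tail -1
python3 -m pendant '[[[0.05,0.4,0,0,-1],[0.1,0.8,0,0,-1],[0.13,0.92,0.2,0,-1],[0.13,0.92,0.5,0,-1],[0.13,0.92,0.7,0,-1]]]' | tail -1
python3 go.py .680 -.1775 .041 82
```

```text
grasp_force: 25.0
grasp_force: 25.0
t 5.2 pos [ 0.6767 -0.176   0.0458] psi 82.0 gap 13.0 F [-0.   0.3 -0.8] | shift [-0.011  0.035  0.048] turn 0.001
```

```bash
python3 -m pendant '[[[0,0,0.05,0,-1],[0,0,0.05,0,-1],[0,0,0.05,0,-0.4],[0,0,0.05,0,-0.3],[0,0,0.05,0,-0.2]]]' | tail -4
python3 -m pendant '[[[0,0,0,0,-0.2],[0,0,-0.2,0,-0.2],[0,0,-0.5,0,-0.2],[0,0,-0.9,0,-0.2],[0,0,-1,0,-0.2]]]' | tail -4
python3 go.py .568 .1998 .20 67
```

```text
tcp_rot: [0.755, 0.656, 0.001, 0.001]
contact_force: [-0.4, 0.9, -0.6]
finger_gap: 0.349
grasp_force: 0.0
tcp_rot: [0.754, 0.656, 0.002, 0.004]
contact_force: [0.3, -0.5, 0.7]
finger_gap: 0.399
grasp_force: 0.0
t 6.2 pos [ 0.6816 -0.1772  0.1501] psi 82.0 gap 37.1 F [ 0.3 -0.5  0.7] | shift [ 3.575 -1.643 -0.518] turn 0.334
```

```bash
python3 -m pendant '[[[0.4,-0.18,-0.2,0,0.3],[0.8,-0.36,-0.4,0,0.3],[1,-0.46,-0.52,0,0.3],[1,-0.46,-0.52,0,0.3],[1,-0.46,-0.52,0,0.3]]]' | tail -1
python3 -m pendant '[[[0.4,-0.18,0,0,0.3],[0.8,-0.36,0,0,0.3],[1,-0.46,0,0,0.3],[1,-0.46,0,0,0.3],[1,-0.46,0,0,0.3]]]' | tail -1
python3 -m pendant '[[[0.4,-0.18,0,0,0.3],[0.8,-0.36,0,0,0.3],[1,-0.46,0,0,0.3],[1,-0.46,0,0,0.3],[1,-0.46,0,0,0.3]]]' | tail -1
python3 -m pendant '[[[0.3,-0.13,0,0.15,0.3],[0.57,-0.26,0,0.3,0.3],[0.57,-0.26,0,0.34,0.3],[0.57,-0.26,0,0.34,0.3],[0.57,-0.26,0,0.34,0.3]]]' | tail -1
python3 go.py .568 .1998 .130 67
python3 - <<'E'
from m import *
c=read_camera("top"); P=cloud(c); hsv=cv2.cvtColor(c["color"],cv2.COLOR_RGB2HSV); H,S,V=[hsv[...,i].astype(int) for i in range(3)]; z=P[...,2]
mk=(H>90)&(H<125)&(S>110)&(z>.012)&(z<.035)&(P[...,0]>.58)&(P[...,0]<.78)&(P[...,1]<-.05)&(P[...,1]>-.35)
print(mk.sum(),P[mk].mean(0)); print(cv2.minAreaRect(P[mk][:,:2].astype(np.float32)))
E
```

```text
grasp_force: 0.0
grasp_force: 0.0
grasp_force: 0.0
grasp_force: 0.0
t 8.2 pos [0.5666 0.1983 0.1955] psi 66.7 gap 60.3 F [-0.4  0.7 -0.3] | shift [0.02  0.006 0.655] turn -0.007
158 [ 0.67665893 -0.17582103  0.02259915]
((0.6764982342720032, -0.17698770761489868), (0.11397340893745422, 0.011258738115429878), 81.64978790283203)
```

```bash
python3 -m pendant '[[[0.02,0,0.3,0,0.3],[0.02,0,0.5,0,0.3],[0.02,0,0.65,0,0.3],[0.02,0,0.65,0,0.3],[0.02,0,0.65,0,-1]]]' 15
python3 -m pendant '[[[0,0,0,0,-1],[0,0,0,0,-1],[0,0,0,0,-1],[0,0,0,0,-1],[0,0,0,0,-1]]]'
python3 go.py .568 .1998 .130 117.5
```

```text
t: 8.75
eef_pos: [0.5669, 0.2014, 0.131]
tcp_rot: [0.835, 0.55, -0.0, 0.0]
contact_force: [-0.4, -0.9, 0.9]
finger_gap: 0.603
grasp_force: 0.0
t: 9.25
eef_pos: [0.5685, 0.2016, 0.1322]
tcp_rot: [0.835, 0.55, 0.002, 0.001]
contact_force: [6.2, -1.9, -1.5]
finger_gap: 0.429
grasp_force: 15.0
t 9.2 pos [0.5685 0.2016 0.1322] psi 66.7 gap 39.9 F [ 6.2 -1.9 -1.5] | shift [-0.019  0.002  0.022] turn -1.128
```

```bash
python3 -m pendant '[[[0,0,0,-0.15,-1],[0,0,0,-0.3,-1],[0,0,0,-0.45,-1],[0,0,0,-0.6,-1],[0,0,0,-0.7,-1]]]'|tail -4
python3 -m pendant '[[[0,0,0,-0.12,-1],[0,0,0,-0.25,-1],[0,0,0,-0.36,-1],[0,0,0,-0.42,-1],[0,0,0,-0.42,-1]]]'|tail -4
python3 go.py .568 .1998 .130 117.5
```

```text
tcp_rot: [0.653, 0.757, 0.002, 0.003]
contact_force: [15.4, -1.2, -8.4]
finger_gap: 0.427
grasp_force: 15.0
tcp_rot: [0.521, 0.854, 0.003, 0.004]
contact_force: [19.6, 0.8, -11.8]
finger_gap: 0.431
grasp_force: 15.0
t 10.2 pos [0.5708 0.2018 0.1321] psi 117.2 gap 40.1 F [ 19.6   0.8 -11.8] | shift [-0.004 -0.034  0.021] turn -0.006
```

```bash
python3 -m pendant '[[[0,0,0,0,0],[0,0,0,0,0.3],[0,0,0,0,0.3],[0,0,-0.2,0,0.3],[0,0,-0.5,0,0.3]]]'|tail -4
python3 -m pendant '[[[0,0,-0.3,0.2,0.5],[0,0,-0.5,0.4,0.5],[0,0,-0.6,0.6,0.5],[0,0,-0.6,0.8,0.5],[0,0,-0.6,0.9,0.5]]]'|tail -4
python3 go.py .486 .158 .18 27.5
```

```text
tcp_rot: [0.521, 0.853, -0.002, -0.002]
contact_force: [-0.7, -0.6, -0.1]
finger_gap: 0.647
grasp_force: 0.0
tcp_rot: [0.786, 0.618, 0.001, 0.0]
contact_force: [0.2, -0.8, -0.5]
finger_gap: 0.752
grasp_force: 0.0
t 11.2 pos [0.5668 0.2021 0.2417] psi 76.3 gap 70.0 F [ 0.2 -0.8 -0.5] | shift [-0.62  -0.681  0.616] turn 1.085
```

```bash
cat > amb.py <<'E'
from m import *
for n in ("top","side"):
    c=read_camera(n); P=cloud(c); hsv=cv2.cvtColor(c["color"],cv2.COLOR_RGB2HSV); H,S,V=[hsv[...,i].astype(int) for i in range(3)]; z=P[...,2]
    if len(sys.argv)>1: save(c,n+sys.argv[1])
    ok=c["range_z"]>0
    k=ok&(V<75)&(z>.098)&(z<.116)&(np.hypot(P[...,0]-.569,P[...,1]-.2)<.115)
    for m,ce,a in comps(k,10):
        q=P[m]; 
        e=np.percentile(q[:,:2],[2,98],axis=0).mean(0); d=e-[.569,.201]; print(n,"cap",a,e.round(4),"h",q[:,2].max().round(3),"r",np.hypot(*d).round(4),"ang",np.degrees(np.arctan2(d[1],d[0]))%360, "size",np.ptp(q,axis=0).round(3))
E
python3 amb.py 2
```

```text
top cap 67 [0.6628 0.1532] h 0.111 r 0.1053 ang 332.97110215005443 size [0.042 0.076 0.01 ]
top cap 14 [0.643  0.1449] h 0.109 r 0.0929 ang 322.8438154751565 size [0.012 0.015 0.01 ]
top cap 15 [0.5682 0.0867] h 0.107 r 0.1143 ang 269.59311350106327 size [0.029 0.003 0.006]
top cap 81 [0.4844 0.1558] h 0.113 r 0.0959 ang 208.1262418517895 size [0.023 0.024 0.01 ]
side cap 36 [0.5737 0.2985] h 0.114 r 0.0977 ang 87.21667647287724 size [0.027 0.03  0.009]
side cap 15 [0.4905 0.2463] h 0.106 r 0.0906 ang 150.00072374136997 size [0.017 0.006 0.008]
side cap 55 [0.5697 0.1923] h 0.116 r 0.0087 ang 274.4537027501159 size [0.044 0.026 0.018]
side cap 66 [0.4859 0.1562] h 0.114 r 0.0944 ang 208.33199579767833 size [0.025 0.022 0.015]
side cap 47 [0.6591 0.1427] h 0.109 r 0.1073 ang 327.12313159948985 size [0.045 0.072 0.011]
side cap 16 [0.5722 0.0905] h 0.109 r 0.1106 ang 271.646528835855 size [0.023 0.009 0.003]
```

View pics/side2.png

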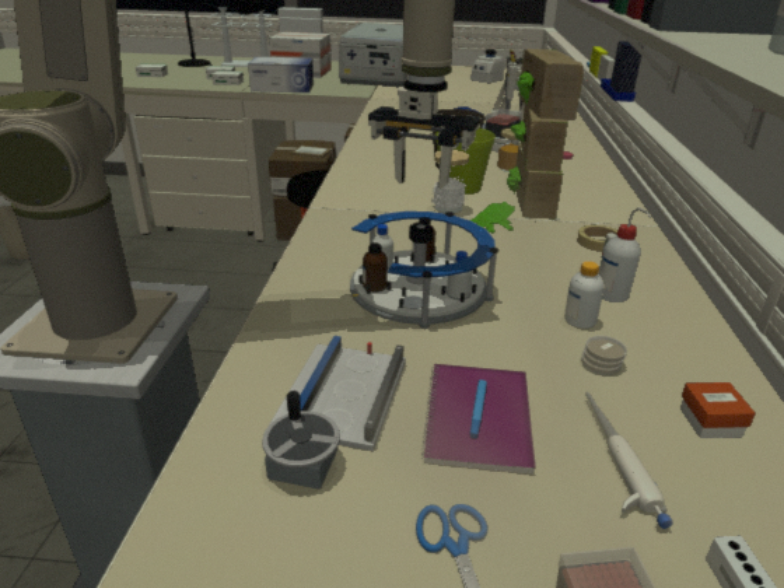

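The side view shows a brown bottle standing in the opening at about (375,268), and the marker lying on the notebook at (480,407). Next I move above the bottle.

```bash
python3 -m pendant '[[[-0.3,-0.3,0,0.2,0.5],[-0.62,-0.68,0,0.4,0.5],[-0.62,-0.7,0,0.6,0.5],[-0.62,-0.7,0,0.8,0.5],[-0.62,-0.7,0.2,0.9,0.5]]]'|tail -4
python3 -m pendant '[[[0,0,0.2,0.18,0.5],[0,0,0.4,0.18,0.5],[0,0,0.4,0.18,0.5],[0,0,0.4,0.18,0.5],[0,0,0.4,0.18,0.5]]]'|tail -4
python3 go.py .485 .156 .068 27.5
```

```text
tcp_rot: [0.951, 0.309, 0.003, 0.0]
contact_force: [0.5, 0.2, 0.7]
finger_gap: 0.749
grasp_force: 0.0
tcp_rot: [0.97, 0.243, 0.001, -0.0]
contact_force: [-0.3, -0.3, -0.4]
finger_gap: 0.749
grasp_force: 0.0
t 12.3 pos [0.4849 0.1579 0.1821] psi 28.1 gap 69.6 F [-0.3 -0.3 -0.4] | shift [-0.01   0.017  1.141] turn 0.014
```

```bash
python3 -m pendant '[[[0,0.02,0.3,0,0.5],[0,0.02,0.5,0,0.5],[0,0.02,0.7,0,0.5],[0,0.02,0.9,0,0.5],[0,0.02,1,0,0.5]]]'|tail -4
python3 -m pendant '[[[0,0,0.12,0,0.5],[0,0,0.12,0,0.5],[0,0,0.12,0,-1],[0,0,0.12,0,-1],[0,0,0.12,0,-1]]]' 25
python3 -m pendant '[[[0,0,0,0,-1],[0,0,0,0,-1],[0,0,0,0,-1],[0,0,0,0,-1],[0,0,0,0,-1]]]'
python3 go.py .485 .156 .18 27.5
```

```text
tcp_rot: [0.97, 0.243, -0.0, -0.0]
contact_force: [-0.3, 0.0, 0.8]
finger_gap: 0.75
grasp_force: 0.0
t: 13.35
eef_pos: [0.4858, 0.1562, 0.0696]
tcp_rot: [0.97, 0.242, 0.001, -0.0]
contact_force: [-0.5, 0.5, 1.5]
finger_gap: 0.535
grasp_force: 0.5
t: 13.85
eef_pos: [0.4858, 0.1561, 0.0695]
tcp_rot: [0.97, 0.242, 0.001, -0.0]
contact_force: [-1.2, -0.4, 6.2]
finger_gap: 0.505
grasp_force: 25.0
t 13.8 pos [0.4858 0.1561 0.0695] psi 28.0 gap 47.0 F [-1.2 -0.4  6.2] | shift [-0.006 -0.002 -1.105] turn 0.012
```

```bash
python3 -m pendant '[[[0,0,-0.2,0,-1],[0,0,-0.4,0,-1],[0,0,-0.6,0,-1],[0,0,-0.8,0,-1],[0,0,-1,0,-1]]]'|tail -4
python3 -m pendant '[[[0,0,-0.2,0,-1],[0,0,-0.3,0,-1],[0,0,-0.3,0,-1],[0,0,-0.3,0,-1],[0,0,-0.3,0,-1]]]'|tail -4
python3 go.py .492 -.083 .09 -8
```

```text
tcp_rot: [0.97, 0.242, -0.0, 0.0]
contact_force: [-0.1, -0.4, -1.0]
finger_gap: 0.506
grasp_force: 25.0
tcp_rot: [0.97, 0.242, -0.001, -0.0]
contact_force: [-0.2, 0.4, -1.1]
finger_gap: 0.505
grasp_force: 25.0
t 14.8 pos [0.4843 0.1557 0.1971] psi 28.0 gap 46.9 F [-0.2  0.4 -1.1] | shift [-1.052  2.144  1.072] turn 0.801
```

```bash
python3 -m pendant '[[[-0.15,0.3,0,0,-1],[-0.3,0.6,0,0,-1],[-0.45,0.9,0,0,-1],[-0.5,1,0,0,-1],[-0.5,1,0,0,-1]]]'|tail -2
python3 -m pendant '[[[-0.15,0.3,0,0,-1],[-0.3,0.6,0,0,-1],[-0.45,0.9,0,0,-1],[-0.5,1,0,0,-1],[-0.5,1,0,0,-1]]]'|tail -2
python3 -m pendant '[[[-0.05,0.14,0,0.15,-1],[-0.05,0.14,0,0.3,-1],[-0.05,0.14,0,0.45,-1],[-0.05,0.14,0.2,0.6,-1],[-0.05,0.14,0.4,0.8,-1]]]'|tail -4
python3 go.py .492 -.083 .09 -8; python3 see.py side s3
```

```text
finger_gap: 0.506
grasp_force: 25.0
finger_gap: 0.506
grasp_force: 25.0
tcp_rot: [0.998, -0.068, 0.001, -0.0]
contact_force: [0.2, -0.2, -1.1]
finger_gap: 0.503
grasp_force: 25.0
t 16.4 pos [ 0.4939 -0.0802  0.1587] psi -7.8 gap 46.8 F [ 0.2 -0.2 -1.1] | shift [-0.016  0.031  0.687] turn 0.005
```

View pics/s3.png

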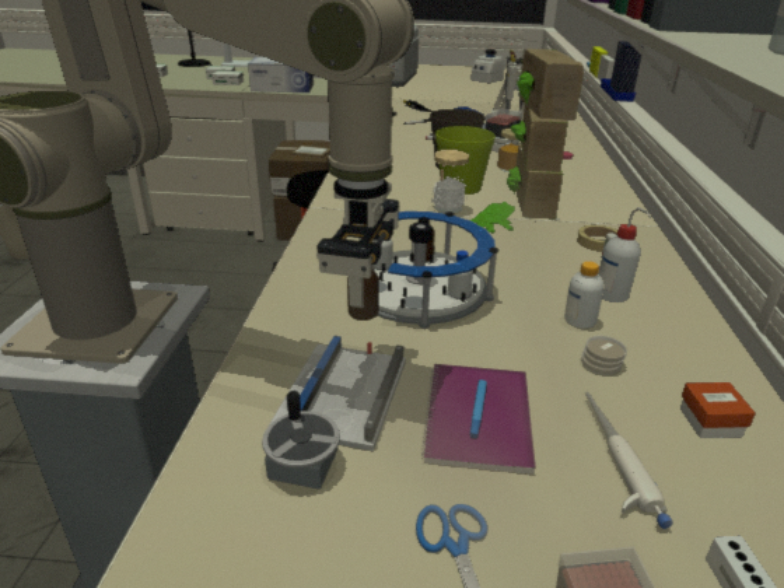

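The bottle hangs upright over the bed at about (363,295). Lowering it.

```bash
python3 -m pendant '[[[-0.015,0.13,0.2,0,-1],[-0.015,0.13,0.4,0,-1],[-0.015,0.13,0.6,0,-1],[-0.015,0.13,0.75,0,-1],[-0.015,0.13,0.85,0,-1]]]'|tail -4
python3 -m pendant '[[[0,0,0.05,0,-1],[0,0,0.09,0,-1],[0,0,0.105,0,-1],[0,0,0.105,0,-1],[0,0,0.105,0,-1]]]'
python3 go.py .492 -.083 .062 -8
```

```text
tcp_rot: [0.998, -0.064, -0.001, -0.001]
contact_force: [0.1, -0.1, -0.4]
finger_gap: 0.504
grasp_force: 25.0
t: 17.4
eef_pos: [0.4903, -0.0952, 0.0638]
tcp_rot: [0.998, -0.066, 0.0, 0.0]
contact_force: [0.4, -0.7, -0.5]
finger_gap: 0.504
grasp_force: 25.0
t 17.4 pos [ 0.4903 -0.0952  0.0638] psi -7.6 gap 46.9 F [ 0.4 -0.7 -0.5] | shift [ 0.001 -0.123  0.018] turn 0.01
```

```bash
python3 -m pendant '[[[0,0,0.02,0,-1],[0,0,0.02,0,-1],[0,0,0.02,0,-1],[0,0,0.02,0,0],[0,0,0.02,0,0.25]]]'|tail -3
python3 -m pendant '[[[0,0,0,0,0.5],[0,0,0,0,0.5],[0,0,0,0,0.5],[0,0,-0.15,0,0.5],[0,0,-0.3,0,0.5]]]'|tail -3
python3 -m pendant '[[[0,0,-0.2,0,0.5],[0,0,-0.4,0,0.5],[0,0,-0.6,0,0.5],[0,0,-0.8,0,0.3],[0,0,-1,0,0.3]]]'|tail -3
python3 go.py .570 .201 .20 57.5; cat > bed.py <<'E'
from m import *
th=np.radians(8); u=np.array([np.cos(th),-np.sin(th)]); v=np.array([np.sin(th),np.cos(th)])
for n in ("top","side"):
    c=read_camera(n); P=cloud(c); hsv=cv2.cvtColor(c["color"],cv2.COLOR_RGB2HSV); H,S,V=[hsv[...,i].astype(int) for i in range(3)]; z=P[...,2]
    if len(sys.argv)>1: save(c,n+sys.argv[1])
    X=P[...,:2]@u-.499; Y=P[...,:2]@v+.0838; ok=c["range_z"]>0
    for m,ce,a in comps(ok&(V<75)&(z>.092)&(z<.112)&(abs(X)<.06)&(abs(Y)<.11),8): print(n,"bedcap",a,np.percentile(X[m],[2,98]).mean().round(4),np.percentile(Y[m],[2,98]).mean().round(4),"h",z[m].max().round(3))
    b=ok&(z>.031)&(z<.040)&(H>95)&(H<120)&(S>110)&(X<.02)&(X>-.08)&(abs(Y)<.12)
    if b.sum()>20: print(n,"bar face",np.percentile(X[b],98).round(4))
E
python3 bed.py
```

```text
contact_force: [0.1, 0.5, 0.2]
finger_gap: 0.55
grasp_force: 0.0
contact_force: [0.3, 0.1, 0.4]
finger_gap: 0.746
grasp_force: 0.0
contact_force: [0.1, 0.1, -0.1]
finger_gap: 0.659
grasp_force: 0.0
t 18.9 pos [ 0.4896 -0.095   0.1918] psi -7.6 gap 61.3 F [ 0.1  0.1 -0.1] | shift [ 0.407 -3.04  -0.082] turn -1.446
top bar face -0.0466
side bedcap 90 0.0032 0.054 h 0.105
side bar face -0.0449
```

```bash
python3 -m pendant '[[[0.05,-0.3,-0.1,0,0.3],[0.09,-0.7,-0.1,0,0.3],[0.14,-1,-0.1,0,0.3],[0.14,-1,-0.1,0,0.3],[0.14,-1,-0.1,0,0.3]]]'|tail -1
python3 -m pendant '[[[0.05,-0.3,0,0,0.3],[0.09,-0.7,0,0,0.3],[0.14,-1,0,0,0.3],[0.14,-1,0,0,0.3],[0.14,-1,0,0,0.3]]]'|tail -1
python3 -m pendant '[[[0.05,-0.3,0,0,0.3],[0.09,-0.7,0,-0.2,0.3],[0.13,-1,0,-0.4,0.3],[0.13,-1.0,0,-0.6,0.3],[0.13,-1.0,0,-0.8,0.3]]]'|tail -1
python3 -m pendant '[[[0,0,0,-0.15,0.3],[0,0,0,-0.3,0.3],[0,0,0,-0.5,0.3],[0,0,0,-0.65,0.3],[0,0,0,-0.65,0.3]]]'|tail -1
python3 go.py .570 .201 .13 57.5
```

```text
grasp_force: 0.0
grasp_force: 0.0
grasp_force: 0.0
grasp_force: 0.0
t 21.0 pos [0.57   0.1948 0.2008] psi 56.1 gap 60.6 F [ 0.3 -0.9 -0.3] | shift [ 0.052 -0.035  0.708] turn -0.032
```

```bash
python3 -m pendant '[[[0.05,-0.035,0.2,-0.03,0.3],[0.05,-0.035,0.4,-0.03,0.3],[0.05,-0.035,0.6,-0.03,0.3],[0.05,-0.035,0.7,-0.03,0.3],[0.05,-0.035,0.7,-0.03,0.3]]]' 15|tail -3
python3 -m pendant '[[[0,0,0,0,-1],[0,0,0,0,-1],[0,0,0,0,-1],[0,0,0,0,-1],[0,0,0,0,-1]]]'
python3 go.py .570 .201 .13 177.5
```

```text
contact_force: [-2.0, -1.2, 0.5]
finger_gap: 0.648
grasp_force: 0.0
t: 22.0
eef_pos: [0.5696, 0.204, 0.1325]
tcp_rot: [0.877, 0.48, 0.0, -0.001]
contact_force: [-5.2, 1.5, 5.6]
finger_gap: 0.428
grasp_force: 14.9
t 22.0 pos [0.5696 0.204  0.1325] psi 57.4 gap 39.8 F [-5.2  1.5  5.6] | shift [-0.023  0.019  0.025] turn -2.668
```

```bash
python3 -m pendant '[[[-0.02,0.02,0,-0.15,-1],[-0.02,0.02,0,-0.3,-1],[-0.02,0.02,0,-0.5,-1],[-0.02,0.02,0,-0.65,-1],[-0.02,0.02,0,-0.8,-1]]]'|tail -3
python3 -m pendant '[[[0,0,0,-0.15,-1],[0,0,0,-0.3,-1],[0,0,0,-0.5,-1],[0,0,0,-0.65,-1],[0,0,0,-0.8,-1]]]'|tail -3
python3 -m pendant '[[[0,0,0,-0.15,-1],[0,0,0,-0.3,-1],[0,0,0,-0.5,-1],[0,0,0,-0.65,-1],[0,0,0,-0.8,-1]]]'|tail -3
python3 -m pendant '[[[0,0,0,-0.1,-1],[0,0,0,-0.2,-1],[0,0,0,-0.27,-1],[0,0,0,-0.27,-1],[0,0,0,-0.27,-1]]]'|tail -3
python3 go.py .570 .201 .13 177.5
```

```text
contact_force: [-5.1, 11.4, 2.7]
finger_gap: 0.428
grasp_force: 15.0
contact_force: [-2.9, 12.3, 2.3]
finger_gap: 0.429
grasp_force: 15.0
contact_force: [-1.7, 14.5, -0.4]
finger_gap: 0.425
grasp_force: 15.0
contact_force: [-1.4, 15.2, -0.4]
finger_gap: 0.43
grasp_force: 15.0
t 24.0 pos [0.5704 0.2041 0.1323] psi 177.7 gap 39.9 F [-1.4 15.2 -0.4] | shift [ 0.003 -0.031  0.023] turn 0.004
```

```bash
python3 -m pendant '[[[0,0,0,0,0],[0,0,0,0,0.3],[0,0,0,0,0.3],[0,0,-0.2,0,0.3],[0,0,-0.5,0,0.3]]]'|tail -3
python3 -m pendant '[[[0,0,-0.3,-0.2,0.5],[0,0,-0.5,-0.4,0.5],[0,0,-0.6,-0.6,0.5],[0,0,-0.6,-0.66,0.5],[0,0,-0.6,-0.66,0.5]]]'|tail -3
python3 amb.py; python3 go.py .485 .156 .18 207.5
```

```text
contact_force: [0.9, -0.7, 0.3]
finger_gap: 0.649
grasp_force: 0.0
contact_force: [-0.1, 0.0, -0.4]
finger_gap: 0.751
grasp_force: 0.0
top cap 18 [0.6509 0.124 ] h 0.108 r 0.1124 ang 316.74361807714706 size [0.025 0.024 0.005]
top cap 22 [0.5945 0.0913] h 0.108 r 0.1126 ang 283.0981539229531 size [0.036 0.011 0.007]
top cap 84 [0.4843 0.1561] h 0.112 r 0.0958 ang 207.9073337011254 size [0.024 0.023 0.014]
side cap 54 [0.5697 0.1923] h 0.116 r 0.0087 ang 274.643051473123 size [0.044 0.023 0.017]
side cap 14 [0.6801 0.1999] h 0.108 r 0.1111 ang 359.4157880934325 size [0.007 0.061 0.002]
side cap 62 [0.4849 0.1576] h 0.113 r 0.0947 ang 207.29418183625486 size [0.024 0.029 0.014]
side cap 11 [0.6534 0.1279] h 0.108 r 0.1117 ang 319.116056940131 size [0.016 0.018 0.003]
side cap 26 [0.5693 0.0957] h 0.11 r 0.1053 ang 270.1776774273767 size [0.032 0.02  0.007]
t 25.1 pos [0.5704 0.2    0.2409] psi -152.9 gap 69.7 F [-0.2 -0.3  0.5] | shift [ 0.96  -0.003  0.609] turn -0.009
```

```bash
python3 -m pendant '[[[0.3,0,0,0,0.5],[0.7,0,0,0,0.5],[0.96,0,0.1,0,0.5],[0.96,0,0.35,0,0.5],[0.96,0,0.6,0,0.5]]]'|tail -3
python3 -m pendant '[[[0,0,0,0,0.5],[0,0,0.2,0,0.5],[0,0,0.4,0,0.5],[0,0,0.5,0,0.5],[0,0,0.5,0,0.5]]]'|tail -3
python3 go.py .485 .156 .068 207.5
```

```text
contact_force: [0.4, 0.8, -0.7]
finger_gap: 0.752
grasp_force: 0.0
contact_force: [-0.6, -0.3, 0.6]
finger_gap: 0.748
grasp_force: 0.0
t 26.1 pos [0.4843 0.1562 0.1302] psi -152.8 gap 69.6 F [-0.6 -0.3  0.6] | shift [-0.007 -0.005  0.622] turn -0.006
```

```bash
python3 -m pendant '[[[0,0,0.2,0,0.5],[0,0,0.4,0,0.5],[0,0,0.61,0,0.5],[0,0,0.61,0,0.5],[0,0,0.61,0,-1]]]' 25|tail -3
python3 -m pendant '[[[0,0,0,0,-1],[0,0,0,0,-1],[0,0,0,0,-1],[0,0,0,0,-1],[0,0,0,0,-1]]]'
python3 -m pendant '[[[0,0,-0.2,0,-1],[0,0,-0.4,0,-1],[0,0,-0.6,0,-1],[0,0,-0.8,0,-1],[0,0,-1,0,-1]]]'|tail -3
python3 -m pendant '[[[0,0,-0.2,0,-1],[0,0,-0.3,0,-1],[0,0,-0.3,0,-1],[0,0,-0.3,0,-1],[0,0,-0.3,0,-1]]]'|tail -3
python3 go.py .4825 -.160 .10 172
```

```text
contact_force: [1.5, 0.3, 1.3]
finger_gap: 0.706
grasp_force: 0.0
t: 27.1
eef_pos: [0.4862, 0.1566, 0.0717]
tcp_rot: [-0.236, 0.972, -0.0, 0.001]
contact_force: [-1.2, 0.6, 6.5]
finger_gap: 0.501
grasp_force: 25.0
contact_force: [-0.1, 0.2, -0.9]
finger_gap: 0.503
grasp_force: 25.0
contact_force: [0.1, 0.0, -1.6]
finger_gap: 0.503
grasp_force: 25.0
t 28.1 pos [0.4843 0.1562 0.1986] psi -152.7 gap 46.7 F [ 0.1  0.  -1.6] | shift [ 1.463 -2.802  0.988] turn 0.784
```

```bash
python3 -m pendant '[[[0.15,-0.3,0,0,-1],[0.3,-0.6,0,0,-1],[0.45,-0.85,0,0,-1],[0.49,-0.93,0,0,-1],[0.49,-0.93,0,0,-1]]]'|tail -2
python3 -m pendant '[[[0.15,-0.3,0,0,-1],[0.3,-0.6,0,0,-1],[0.45,-0.85,0,0,-1],[0.49,-0.93,0,0,-1],[0.49,-0.93,0,0,-1]]]'|tail -2
python3 -m pendant '[[[0.15,-0.3,0,0.15,-1],[0.3,-0.6,0,0.3,-1],[0.45,-0.85,0,0.45,-1],[0.49,-0.93,0,0.6,-1],[0.49,-0.93,0,0.78,-1]]]'|tail -2
python3 -m pendant '[[[0,0,0,0,-1],[0,0,0.1,0,-1],[0,0,0.25,0,-1],[0,0,0.4,0,-1],[0,0,0.4,0,-1]]]'|tail -4
python3 go.py .481 -.162 .064 172; python3 bed.py
```

```text
finger_gap: 0.499
grasp_force: 25.0
finger_gap: 0.505
grasp_force: 25.0
finger_gap: 0.501
grasp_force: 25.0
tcp_rot: [0.067, 0.998, 0.001, -0.003]
contact_force: [-0.1, 0.7, -1.9]
finger_gap: 0.499
grasp_force: 25.0
t 30.1 pos [ 0.4802 -0.1577  0.1562] psi 172.3 gap 46.4 F [-0.1  0.7 -1.9] | shift [-0.019 -0.044  0.922] turn 0.006
top bar face -0.0465
side bedcap 19 0.0107 0.0554 h 0.105
side bedcap 22 0.0071 -0.0217 h 0.112
side bar face -0.0448
```

```bash
python3 -m pendant '[[[-0.02,-0.34,0.1,0,-1],[-0.02,-0.34,0.3,0,-1],[-0.02,-0.34,0.5,0,-1],[-0.02,-0.34,0.7,0,-1],[-0.02,-0.34,0.8,0,-1]]]'|tail -4
python3 -m pendant '[[[0,0,0.05,0,-1],[0,0,0.08,0,-1],[0,0,0.09,0,-1],[0,0,0.1,0,-1],[0,0,0.1,0,-1]]]'|tail -4
python3 go.py .477 -.192 .064 172
```

```text
tcp_rot: [0.068, 0.998, 0.0, -0.001]
contact_force: [1.4, -0.1, -1.0]
finger_gap: 0.499
grasp_force: 25.0
tcp_rot: [0.068, 0.998, -0.0, 0.0]
contact_force: [0.2, -0.2, -1.9]
finger_gap: 0.502
grasp_force: 25.0
t 31.2 pos [ 0.4801 -0.1931  0.0708] psi 172.2 gap 46.7 F [ 0.2 -0.2 -1.9] | shift [0.032 0.007 0.068] turn 0.004
```

```bash
python3 -m pendant '[[[0.02,0,0.03,0,-1],[0.02,0,0.05,0,-1],[0.02,0,0.06,0,-1],[0.02,0,0.06,0,-1],[0.02,0,0.06,0,-1]]]'|tail -4
python3 go.py .477 -.192 .064 172; python3 see.py side s4
```

```text
tcp_rot: [0.068, 0.998, -0.0, -0.0]
contact_force: [0.4, 0.6, -0.3]
finger_gap: 0.497
grasp_force: 25.0
t 31.7 pos [ 0.4777 -0.1927  0.0641] psi 172.2 gap 46.2 F [ 0.4  0.6 -0.3] | shift [0.008 0.006 0.001] turn 0.004
```

View pics/s4.png

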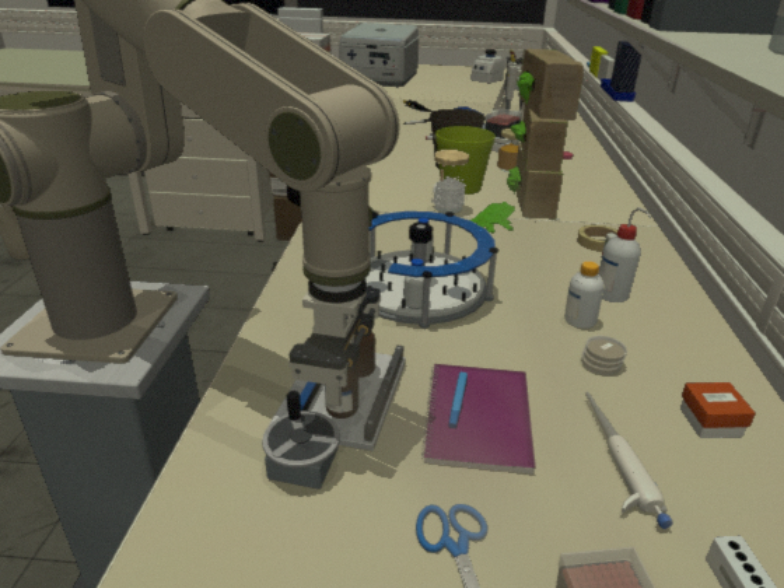

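The bottle is down at about (345,400). The marker has been knocked to about (458,400) but still lies on the notebook. I'll release, then measure it.

```bash
python3 -m pendant '[[[0,0,0.012,0,-1],[0,0,0.012,0,-1],[0,0,0.012,0,0.15],[0,0,0.012,0,0.25],[0,0,0.012,0,0.3]]]'|tail -3
python3 -m pendant '[[[0,0,0,0,0.3],[0,0,0,0,0.3],[0,0,-0.1,0,0.3],[0,0,-0.25,0,0.3],[0,0,-0.4,0,0.3]]]'|tail -3
python3 -m pendant '[[[0,0,-0.2,0,0.3],[0,0,-0.4,0,0.3],[0,0,-0.6,0,0.3],[0,0,-0.8,0,-0.2],[0,0,-0.9,0,-0.2]]]'|tail -3
python3 -m pendant '[[[0.2,-0.3,0,0,-0.3],[0.4,-0.6,0,0,-0.3],[0.4,-1,0,0,-0.3],[0.4,-1,0,0,-0.3],[0.4,-1,0,0,-0.3]]]'|tail -3
python3 bed.py; python3 go.py .4274 -.2626 .14 172
python3 - <<'E'
from m import *
c=read_camera("top"); save(c,"top5"); P=cloud(c); hsv=cv2.cvtColor(c["color"],cv2.COLOR_RGB2HSV); H,S,V=[hsv[...,i].astype(int) for i in range(3)]; z=P[...,2]
mk=(H>90)&(H<125)&(S>110)&(z>.012)&(z<.035)&(P[...,0]>.58)&(P[...,0]<.78)&(P[...,1]<-.05)&(P[...,1]>-.35)
print(mk.sum(),cv2.minAreaRect(P[mk][:,:2].astype(np.float32)))
E
```

```text
contact_force: [-0.5, 0.0, 0.2]
finger_gap: 0.643
grasp_force: 0.0
contact_force: [-0.7, -0.2, 0.3]
finger_gap: 0.656
grasp_force: 0.0
contact_force: [-0.8, -0.2, -0.3]
finger_gap: 0.527
grasp_force: 0.0
contact_force: [0.4, 0.4, 0.6]
finger_gap: 0.351
grasp_force: 0.0
top bedcap 79 0.0008 0.0536 h 0.107
top bedcap 79 0.0008 -0.0449 h 0.106
top bar face -0.0467
side bedcap 89 0.0033 0.0547 h 0.105
side bedcap 124 0.0028 -0.0431 h 0.106
side bar face -0.0451
t 33.9 pos [ 0.4246 -0.2857  0.1931] psi 172.2 gap 32.9 F [-0.2 -0.6  0.5] | shift [0.004 0.232 0.531] turn 0.004
158 ((0.6467036604881287, -0.1603444218635559), (0.1137753278017044, 0.01209038496017456), 81.20088195800781)
```

Both bottles stand on the bed at (x≈2 mm, y≈54 and −44 mm). The marker is 33 mm off the notebook's middle, which is within limits. Now the handwheel.

```bash
python3 -m pendant '[[[0,0.23,0,0,-0.3],[0,0.23,0.1,0,-0.3],[0,0.23,0.25,0,-0.3],[0,0.23,0.4,0,-0.3],[0,0.23,0.53,0,-0.3]]]'|tail -3
python3 go.py .4274 -.2626 .08 172; python3 see.py side s6
```

```text
contact_force: [-0.4, 0.3, -1.1]
finger_gap: 0.346
grasp_force: 0.0
t 34.4 pos [ 0.4269 -0.2632  0.1377] psi 172.2 gap 32.1 F [-0.4  0.3 -1.1] | shift [-0.005  0.006  0.577] turn 0.004
```

View pics/s6.png

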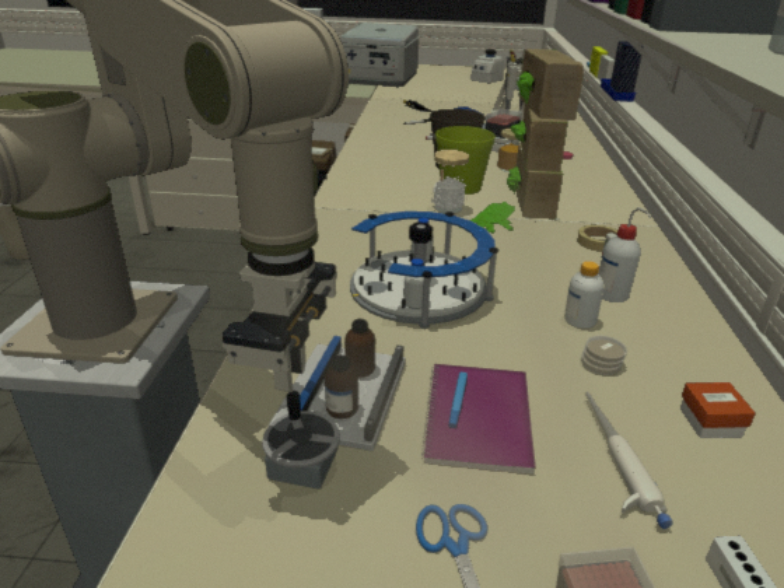

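Both bottles are upright at (360,348) and (342,387), and the gripper is over the handle at (293,405). Descending to pinch it.

```bash
python3 -m pendant '[[[0,0,0.15,0,-0.3],[0,0,0.3,0,-0.3],[0,0,0.45,0,-0.3],[0,0,0.57,0,-0.3],[0,0,0.57,0,-0.3]]]' 20|tail -3
python3 -m pendant '[[[0,0,0,0,-1],[0,0,0,0,-1],[0,0,0,0,-1],[0,0,0,0,-1],[0,0,0,0,-1]]]'
python3 go.py .4274 -.2626 .08 172
```

```text
contact_force: [-1.0, -0.7, -0.1]
finger_gap: 0.349
grasp_force: 0.0
t: 35.45
eef_pos: [0.4278, -0.2634, 0.0834]
tcp_rot: [0.068, 0.998, 0.0, 0.0]
contact_force: [-2.4, 4.4, 1.9]
finger_gap: 0.183
grasp_force: 20.0
t 35.5 pos [ 0.4278 -0.2634  0.0834] psi 172.2 gap 17.0 F [-2.4  4.4  1.9] | shift [0.005 0.008 0.034] turn 0.004
```

```bash
python3 -m pendant '[[[-0.19,0.05,0,0,-1],[-0.38,0,0,0,-1],[-0.52,-0.14,0,0,-1],[-0.57,-0.33,0,0,-1],[-0.52,-0.52,0,0,-1]]]'
python3 go.py .442 -.2984 .08 172
```

```text
t: 35.95
eef_pos: [0.4734, -0.3233, 0.0836]
tcp_rot: [0.068, 0.998, -0.001, 0.001]
contact_force: [0.4, -0.2, 0.3]
finger_gap: 0.004
grasp_force: 0.0
t 36.0 pos [ 0.4734 -0.3233  0.0836] psi 172.2 gap 0.4 F [ 0.4 -0.2  0.3] | shift [0.345 0.205 0.035] turn 0.005
```

```bash
python3 -m pendant '[[[0,0,-0.3,0,-0.5],[0,0,-0.6,0,-0.3],[0,0,-0.9,0,-0.3],[0,0,-1,0,-0.3],[0,0,-1,0,-0.3]]]'|tail -3
python3 -m pendant '[[[0.2,-0.3,0,0,-0.3],[0.3,-0.6,0,0,-0.3],[0.3,-0.9,0,0,-0.3],[0.3,-0.9,0,0,-0.3],[0.3,-0.9,0,0,-0.3]]]'|tail -3
python3 - <<'E'
from m import *
for n in("top","side"):
    c=read_camera(n); save(c,n+"7"); P=cloud(c); z=P[...,2]; V=c["color"].max(2); ok=c["range_z"]>0
    k=ok&(V<75)&(z>.06)&(z<.1)&(np.hypot(P[...,0]-.442,P[...,1]+.2984)<.06)
    for m,ce,a in comps(k,5):
        q=P[m]; print(n,a,np.median(q,0).round(4),q[:,2].max()); t=q[q[:,2]>q[:,2].max()-.006]; print("top",t.mean(0).round(4),np.degrees(np.arctan2(t.mean(0)[1]+.2984,t.mean(0)[0]-.442)))
E
python3 bed.py; python3 go.py .442 -.2984 .18 172
```

```text
contact_force: [-0.5, -0.0, -0.2]
finger_gap: 0.342
grasp_force: 0.0
contact_force: [0.3, 0.5, -0.0]
finger_gap: 0.352
grasp_force: 0.0
top 54 [ 0.4313 -0.2589  0.0905] 0.09612720423982488
top [ 0.4323 -0.2618  0.092 ] 104.81928794893828
side 154 [ 0.4356 -0.2642  0.0823] 0.09456672526497181
top [ 0.4346 -0.261   0.0918] 101.19151120828923
top bedcap 79 0.0009 0.0536 h 0.107
top bedcap 79 0.0006 -0.0447 h 0.106
top bar face -0.0456
side bedcap 93 0.0029 0.0539 h 0.105
side bedcap 125 0.0027 -0.0431 h 0.105
side bar face -0.0437
t 37.1 pos [ 0.4302 -0.406   0.1822] psi 172.2 gap 33.0 F [-0.6 -0.8 -0.4] | shift [0.029 1.082 0.023] turn 0.005
```

View pics/side7.png

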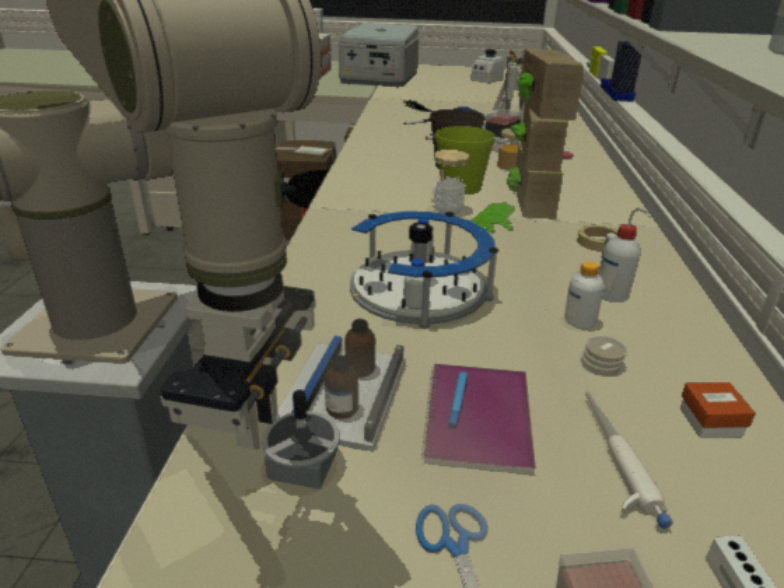

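The handle has moved only slightly, to about (300,404), and it slipped early in the pull. I'll re-grip harder and lead it round more slowly.

```bash
python3 -m pendant '[[[0.05,0.3,0,0,-0.3],[0.1,0.6,0,0,-0.3],[0.1,0.8,0,0,-0.3],[0.1,0.8,0,0,-0.3],[0.1,0.8,0,0,-0.3]]]' 50|tail -1
python3 -m pendant '[[[0.03,0.3,0,0,-0.3],[0.06,0.64,0,0,-0.3],[0.06,0.64,0.2,0,-0.3],[0.06,0.64,0.4,0,-0.3],[0.06,0.64,0.4,0,-0.3]]]'|tail -1
python3 go.py .4335 -.2614 .078 172.2
```

```text
grasp_force: 0.0
grasp_force: 0.0
t 38.1 pos [ 0.4324 -0.2618  0.1403] psi 172.2 gap 32.8 F [-0.9 -0.4 -0.5] | shift [-0.013  0.004  0.623] turn -0.001
```

```bash
python3 -m pendant '[[[-0.01,0,0.2,0,-0.3],[-0.01,0,0.4,0,-0.3],[-0.01,0,0.62,0,-0.3],[-0.01,0,0.62,0,-0.3],[-0.01,0,0.62,0,-1]]]' 50|tail -1
python3 -m pendant '[[[0,0,0,0,-1],[0,0,0,0,-1],[0,0,0,0,-1],[0,0,0,0,-1],[0,0,0,0,-1]]]'|tail -3
python3 -m pendant '[[[-0.096,0.023,0,0,-1],[-0.195,0.02,0,0,-1],[-0.291,-0.008,0,0,-1],[-0.375,-0.06,0,0,-1],[-0.443,-0.132,0,0,-1]]]'
python3 go.py .442 -.2984 .08 172.2
```

```text
grasp_force: 0.7
contact_force: [-2.2, 5.7, 6.4]
finger_gap: 0.156
grasp_force: 45.1
t: 39.65
eef_pos: [0.4776, -0.2826, 0.0811]
tcp_rot: [0.068, 0.998, -0.0, 0.0]
contact_force: [0.2, -0.6, -0.4]
finger_gap: 0.006
grasp_force: 0.0
t 39.6 pos [ 0.4776 -0.2826  0.0811] psi 172.2 gap 0.6 F [ 0.2 -0.6 -0.4] | shift [ 0.331 -0.205  0.011] turn -0.0
```

```bash
python3 -m pendant '[[[0,0,-0.3,0,-0.5],[0,0,-0.6,0,-0.3],[0,0,-0.9,0,-0.3],[0,0,-1,0,-0.3],[0,0,-1,0,-0.3]]]'|tail -1
python3 -m pendant '[[[0.2,-0.3,0,0,-0.3],[0.4,-0.6,0,0,-0.3],[0.5,-1,0,0,-0.3],[0.5,-1,0,0,-0.3],[0.5,-1,0,0,-0.3]]]'|tail -1
cat > hd.py <<'E'
from m import *
for n in("top","side"):
    c=read_camera(n); P=cloud(c); z=P[...,2]; V=c["color"].max(2); ok=c["range_z"]>0
    if len(sys.argv)>1: save(dict(color=c["color"][230:370,130:290] if n=="side" else c["color"][200:300,330:430]),n+sys.argv[1],4 if n=="side" else 6)
    w=ok&(z>.045)&(z<.058)&(np.hypot(P[...,0]-.442,P[...,1]+.2984)<.07)&(V>75)
    print(n,"wheel",cv2.minEnclosingCircle(P[w][:,:2].astype(np.float32)))
    k=ok&(V<75)&(z>.06)&(z<.105)&(np.hypot(P[...,0]-.442,P[...,1]+.2984)<.06)
    for m,ce,a in comps(k,12):
        q=P[m]; t=q[q[:,2]>.086]; e=np.percentile(t[:,:2],[3,97],axis=0).mean(0); print(n,a,"top",t.mean(0).round(4),"mid",e.round(4),np.ptp(t,axis=0).round(3),"r",np.hypot(e[0]-.442,e[1]+.2984).round(4),np.degrees(np.arctan2(e[1]+.2984,e[0]-.442)).round(1))
        if n=="side":
            for h in (.06,.07,.08):
                s=q[abs(q[:,2]-h)<.005]; print("  at",h,s.mean(0).round(4),np.ptp(s,axis=0).round(3))
E
python3 hd.py 8; python3 bed.py; python3 go.py .442 -.2984 .18 172
```

```text
grasp_force: 0.0
grasp_force: 0.0
top wheel ((0.4414529800415039, -0.29848259687423706), 0.05011606961488724)
top 54 top [ 0.4334 -0.261   0.0904] mid [ 0.4337 -0.2611] [0.015 0.015 0.008] r 0.0382 102.5
side wheel ((0.44222259521484375, -0.29608839750289917), 0.05055033043026924)
side 156 top [ 0.4357 -0.2616  0.0913] mid [ 0.4358 -0.2609] [0.015 0.015 0.008] r 0.038 99.4
  at 0.06 [ 0.4359 -0.264   0.0626] [0.017 0.01  0.004]
  at 0.07 [ 0.4364 -0.2638  0.0699] [0.016 0.012 0.01 ]
  at 0.08 [ 0.4358 -0.2645  0.0799] [0.015 0.009 0.009]
top bedcap 80 0.0008 0.0535 h 0.106
top bedcap 80 0.0007 -0.0448 h 0.104
top bar face -0.0455
side bedcap 89 0.003 0.0545 h 0.106
side bedcap 123 0.0026 -0.0432 h 0.105
side bar face -0.044
t 40.9 pos [ 0.414  -0.3727  0.1802] psi 172.2 gap 32.6 F [-0.8 -0.2 -0.2] | shift [-0.177  0.774  0.002] turn 0.005
```

View pics/side8.png

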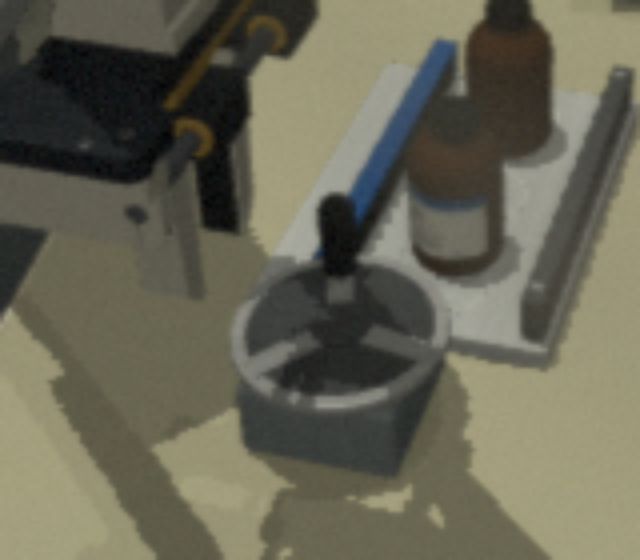

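The handle stands at about (338,235), unmoved by the second pull, so a sideways pull slides along the pads. I'll turn the gripper so its pads press tangentially and rotate it with the wheel.

```bash
python3 -m pendant '[[[0,0,0,0.18,-0.3],[0,0,0,0.36,-0.3],[0,0,0,0.54,-0.3],[0,0,0,0.72,-0.3],[0,0,0,0.9,-0.3]]]' 40|tail -1
python3 -m pendant '[[[0,0,0,0.18,-0.3],[0,0,0,0.36,-0.3],[0,0,0,0.54,-0.3],[0,0,0,0.68,-0.3],[0,0,0,0.68,-0.3]]]'|tail -1
python3 go.py .435 -.261 .14 101
```

```text
grasp_force: 0.0
grasp_force: 0.0
t 41.9 pos [ 0.4143 -0.3729  0.1808] psi 101.1 gap 32.8 F [-0.4  0.2  1.1] | shift [1.059 0.418 0.408] turn 0.001
```

```bash
python3 -m pendant '[[[0.3,0.1,0,0,-0.3],[0.6,0.2,0,0,-0.3],[0.9,0.42,0,0,-0.3],[1,0.42,0,0,-0.3],[1,0.42,0,0,-0.3]]]'|tail -1
python3 -m pendant '[[[0.06,0,0.2,0,-0.3],[0.06,0,0.5,0,-0.3],[0.06,0,0.8,0,-0.3],[0.06,0,1,0,-0.3],[0.06,0,1,0,-0.3]]]'|tail -3
python3 -m pendant '[[[0,0,0.03,0,-1],[0,0,0.03,0,-1],[0,0,0.03,0,-1],[0,0,0.03,0,-1],[0,0,0.03,0,-1]]]'|tail -5
python3 go.py .435 -.261 .077 101
python3 -m pendant '[[[-0.004,0.053,0,0.178,-1],[-0.015,0.105,0,0.356,-1],[-0.033,0.155,0,0.533,-1],[-0.058,0.201,0,0.711,-1],[-0.089,0.244,0,0.889,-1]]]'
python3 go.py .442 -.2975 .077 61
```

```text
grasp_force: 0.0
contact_force: [-0.8, 1.3, -0.1]
finger_gap: 0.354
grasp_force: 0.0
eef_pos: [0.4353, -0.2626, 0.0793]
tcp_rot: [0.636, 0.772, -0.0, 0.001]
contact_force: [0.7, -2.0, 4.6]
finger_gap: 0.179
grasp_force: 40.0
t 43.4 pos [ 0.4353 -0.2626  0.0793] psi 101.1 gap 16.7 F [ 0.7 -2.   4.6] | shift [ 0.017 -0.     0.023] turn 0.002
t: 43.85
eef_pos: [0.4608, -0.2668, 0.0792]
tcp_rot: [0.863, 0.506, -0.0, 0.001]
contact_force: [-4.3, -5.6, 6.3]
finger_gap: 0.178
grasp_force: 40.0
t 43.9 pos [ 0.4608 -0.2668  0.0792] psi 60.8 gap 16.5 F [-4.3 -5.6  6.3] | shift [-0.359 -0.014  0.023] turn -0.005
```

```bash
python3 -m pendant '[[[-0.004,0.053,0,0.178,-1],[-0.015,0.105,0,0.356,-1],[-0.033,0.155,0,0.533,-1],[-0.058,0.201,0,0.711,-1],[-0.089,0.244,0,0.889,-1]]]'|tail -3
python3 -m pendant '[[[-0.004,0.053,0,0.178,-1],[-0.015,0.105,0,0.356,-1],[-0.033,0.155,0,0.533,-1],[-0.058,0.201,0,0.711,-1],[-0.089,0.244,0,0.889,-1]]]'|tail -3
python3 -m pendant '[[[-0.004,0.053,0,0.178,-1],[-0.015,0.105,0,0.356,-1],[-0.033,0.155,0,0.533,-1],[-0.058,0.201,0,0.711,-1],[-0.089,0.244,0,0.889,-1]]]'|tail -3
python3 go.py .442 -.2975 .077 61; python3 -c "
from rig import status; print(status.state()['joints'].round(2))"; python3 bed.py
```

```text
contact_force: [-17.3, -3.7, 14.4]
finger_gap: 0.174
grasp_force: 40.0
contact_force: [-31.4, 15.8, 31.3]
finger_gap: 0.176
grasp_force: 40.0
contact_force: [-15.7, 32.5, 28.5]
finger_gap: 0.179
grasp_force: 40.0
t 45.4 pos [ 0.4588 -0.3257  0.0784] psi -59.2 gap 16.6 F [-15.7  32.5  28.5] | shift [-0.328  0.     0.018] turn -2.671
[-0.71  0.18  1.74  0.    1.23  1.89]
top bedcap 81 0.0009 0.0538 h 0.106
top bedcap 79 0.0006 -0.0445 h 0.106
top bar face -0.031
side bedcap 89 0.0028 0.0543 h 0.106
side bedcap 13 0.0081 -0.0392 h 0.105
```

```bash
python3 -m pendant '[[[-0.05,0.053,0,0.178,-1],[-0.06,0.105,0,0.356,-1],[-0.075,0.155,0,0.533,-1],[-0.1,0.201,0,0.711,-1],[-0.1,0.201,0,0.711,-1]]]'
python3 -m pendant '[[[0,0,0,0,-0.5],[0,0,0,0,-0.3],[0,0,0,0,-0.3],[0,0,-0.2,0,-0.3],[0,0,-0.5,0,-0.3]]]'|tail -3
python3 go.py .442 -.2975 .14 91;python3 -c "
from rig import status; print(status.state()['joints'].round(2))"
```

```text
t: 45.95
eef_pos: [0.4395, -0.3294, 0.0785]
tcp_rot: [-0.7, 0.714, 0.002, 0.003]
contact_force: [0.6, 19.5, 12.9]
finger_gap: 0.178
grasp_force: 40.0
contact_force: [0.4, -0.1, -0.1]
finger_gap: 0.352
grasp_force: 0.0
t 46.5 pos [ 0.4375 -0.3324  0.1261] psi -91.0 gap 32.8 F [ 0.4 -0.1 -0.1] | shift [-0.35  -0.039 -0.138] turn 3.956
[-0.74  0.08  1.75 -0.    1.31  2.42]
```

```bash
python3 -m pendant '[[[0,0,-0.15,-0.18,-0.3],[0,0,-0.3,-0.36,-0.3],[0,0,-0.3,-0.54,-0.3],[0,0,-0.3,-0.72,-0.3],[0,0,-0.3,-0.9,-0.3]]]'|tail -1
python3 -m pendant '[[[0,0,0,-0.18,-0.3],[0,0,0,-0.36,-0.3],[0,0,0,-0.54,-0.3],[0,0,0,-0.72,-0.3],[0,0,0,-0.9,-0.3]]]'|tail -1
python3 -m pendant '[[[0,0,0,-0.18,-0.3],[0,0,0,-0.36,-0.3],[0,0,0,-0.54,-0.3],[0,0,0,-0.72,-0.3],[0,0,0,-0.9,-0.3]]]'|tail -1
python3 -m pendant '[[[0,0,0,-0.18,-0.3],[0,0,0,-0.36,-0.3],[0,0,0,-0.54,-0.3],[0,0,0,-0.72,-0.3],[0,0,0,-0.9,-0.3]]]'|tail -1
python3 -m pendant '[[[0,0,0,-0.18,-0.3],[0,0,0,-0.36,-0.3],[0,0,0,-0.4,-0.3],[0,0,0,-0.4,-0.3],[0,0,0,-0.4,-0.3]]]'|tail -1
python3 hd.py; python3 bed.py; python3 go.py .44 -.334 .077 89
```

```text
grasp_force: 0.0
grasp_force: 0.0
grasp_force: 0.0
grasp_force: 0.0
grasp_force: 0.0
top wheel ((0.44120943546295166, -0.29855769872665405), 0.049903906881809235)
top 60 top [ 0.4383 -0.3351  0.0908] mid [ 0.4389 -0.3353] [0.015 0.015 0.008] r 0.037 -94.8
side wheel ((0.4437028169631958, -0.2949815094470978), 0.05098342150449753)
side 192 top [ 0.4401 -0.3356  0.0912] mid [ 0.44   -0.3351] [0.017 0.016 0.008] r 0.0367 -93.1
  at 0.06 [ 0.4412 -0.3386  0.0625] [0.016 0.008 0.005]
  at 0.07 [ 0.4416 -0.3392  0.07  ] [0.016 0.007 0.009]
  at 0.08 [ 0.4412 -0.339   0.0802] [0.017 0.011 0.01 ]
top bedcap 80 0.0008 0.0536 h 0.106
top bedcap 80 0.0005 -0.0447 h 0.106
top bar face -0.0281
side bedcap 8 0.013 0.0546 h 0.101
side bedcap 73 0.0012 -0.0477 h 0.105
side bar face -0.0268
t 49.1 pos [ 0.439  -0.3334  0.1579] psi 89.0 gap 32.2 F [-1.   0.3  0.4] | shift [-0.006  0.011  0.809] turn 0.0
```

```bash
python3 -m pendant '[[[-0.03,0,0.2,0,-0.3],[-0.03,0,0.4,0,-0.3],[-0.03,0,0.6,0,-0.3],[-0.03,0,0.8,0,-0.3],[-0.03,0,0.8,0,-0.3]]]' 40|tail -3
python3 -m pendant '[[[0,0,0,0,-1],[0,0,0,0,-1],[0,0,0,0,-1],[0,0,0,0,-1],[0,0,0,0,-1]]]'|tail -5
python3 -m pendant '[[[0.004,-0.053,0,0.178,-1],[0.015,-0.105,0,0.356,-1],[0.033,-0.155,0,0.533,-1],[0.058,-0.201,0,0.711,-1],[0.089,-0.244,0,0.889,-1]]]'|tail -5
python3 go.py .4415 -.2982 .077 89
```

```text
contact_force: [-0.0, -0.0, 0.4]
finger_gap: 0.352
grasp_force: 0.0
eef_pos: [0.4398, -0.3371, 0.0794]
tcp_rot: [0.713, 0.701, 0.0, 0.001]
contact_force: [0.0, 0.8, 6.4]
finger_gap: 0.175
grasp_force: 40.0
eef_pos: [0.4157, -0.3276, 0.0794]
tcp_rot: [0.911, 0.412, 0.001, 0.001]
contact_force: [1.6, 0.6, 4.9]
finger_gap: 0.18
grasp_force: 40.0
t 50.6 pos [ 0.4157 -0.3276  0.0794] psi 48.7 gap 16.7 F [1.6 0.6 4.9] | shift [ 0.391 -0.001  0.024] turn -0.895
```

```bash
python3 -m pendant '[[[0.004,-0.053,0,0.178,-1],[0.015,-0.105,0,0.356,-1],[0.033,-0.155,0,0.533,-1],[0.058,-0.201,0,0.711,-1],[0.089,-0.244,0,0.889,-1]]]'|tail -3
python3 -m pendant '[[[0.004,-0.053,0,0.178,-1],[0.015,-0.105,0,0.356,-1],[0.033,-0.155,0,0.533,-1],[0.058,-0.201,0,0.711,-1],[0.089,-0.244,0,0.889,-1]]]'|tail -3
python3 -m pendant '[[[0.004,-0.053,0,0.178,-1],[0.015,-0.105,0,0.356,-1],[0.033,-0.155,0,0.533,-1],[0.058,-0.201,0,0.711,-1],[0.089,-0.244,0,0.889,-1]]]'|tail -3
python3 -c "
from rig import status; print(status.state()['joints'].round(2))"; python3 bed.py;python3 go.py .4415 -.2982 .077 89
```

```text
contact_force: [-6.6, -3.9, 8.5]
finger_gap: 0.178
grasp_force: 40.0
contact_force: [-24.1, 7.4, 27.2]
finger_gap: 0.178
grasp_force: 40.0
contact_force: [-16.7, 30.7, 33.7]
finger_gap: 0.178
grasp_force: 40.0
[-0.65  0.01  1.93  0.    1.22  2.16]
top bedcap 79 0.0095 0.0536 h 0.105
top bedcap 80 0.0094 -0.0442 h 0.107
top bar face -0.0154
side bedcap 62 0.014 0.0546 h 0.105
side bedcap 70 0.0106 -0.0492 h 0.106
side bar face -0.0137
t 52.2 pos [ 0.4259 -0.2573  0.0788] psi -71.2 gap 16.6 F [-14.8  29.9  32.2] | shift [ 0.437 -0.016  0.013] turn -3.56
```

```bash
python3 -m pendant '[[[0,0,0,0,-0.5],[0,0,0,0,-0.3],[0,0,0,0,-0.3],[0,0,-0.3,0,-0.3],[0,0,-0.8,0,-0.3]]]'|tail -3
python3 -m pendant '[[[0,0,0,-0.18,-0.3],[0,0,0,-0.36,-0.3],[0,0,0,-0.54,-0.3],[0,0,0,-0.72,-0.3],[0,0,0,-0.9,-0.3]]]'|tail -1
python3 -m pendant '[[[0,0,0,-0.18,-0.3],[0,0,0,-0.36,-0.3],[0,0,0,-0.54,-0.3],[0,0,0,-0.72,-0.3],[0,0,0,-0.9,-0.3]]]'|tail -1
python3 -m pendant '[[[0,0,0,-0.18,-0.3],[0,0,0,-0.36,-0.3],[0,0,0,-0.54,-0.3],[0,0,0,-0.72,-0.3],[0,0,0,-0.9,-0.3]]]'|tail -1
python3 -m pendant '[[[0,0,0,-0.18,-0.3],[0,0,0,-0.36,-0.3],[0,0,0,-0.54,-0.3],[0,0,0,-0.72,-0.3],[0,0,0,-0.9,-0.3]]]'|tail -1
python3 -m pendant '[[[0,0,0,-0.18,-0.3],[0,0,0,-0.36,-0.3],[0,0,0,-0.4,-0.3],[0,0,0,-0.4,-0.3],[0,0,0,-0.4,-0.3]]]'|tail -1
python3 hd.py; python3 go.py .429 -.262 .077 109
```

```text
contact_force: [0.9, -0.8, 0.7]
finger_gap: 0.352
grasp_force: 0.0
grasp_force: 0.0
grasp_force: 0.0
grasp_force: 0.0
grasp_force: 0.0
grasp_force: 0.0
top wheel ((0.4528283476829529, -0.2775253653526306), 0.04264454171061516)
top 29 top [ 0.4278 -0.2596  0.0907] mid [ 0.4275 -0.2609] [0.013 0.011 0.009] r 0.0402 111.1
side wheel ((0.44312283396720886, -0.2954457104206085), 0.05074634402990341)
side 161 top [ 0.4274 -0.2636  0.0914] mid [ 0.4272 -0.2625] [0.017 0.017 0.01 ] r 0.0388 112.5
  at 0.06 [ 0.4288 -0.2667  0.0628] [0.014 0.007 0.005]
  at 0.07 [ 0.4287 -0.2668  0.0703] [0.015 0.009 0.01 ]
  at 0.08 [ 0.4272 -0.2669  0.0797] [0.016 0.008 0.01 ]
t 55.4 pos [ 0.4272 -0.2626  0.1579] psi 109.0 gap 32.2 F [ 0.   0.4 -0.7] | shift [0.    0.019 0.809] turn -0.001
```

```bash
python3 -m pendant '[[[0,0.01,0.2,0,-0.3],[0,0.01,0.4,0,-0.3],[0,0.01,0.6,0,-0.3],[0,0.01,0.79,0,-0.3],[0,0.01,0.79,0,-0.3]]]' 25|tail -3
python3 -m pendant '[[[0,0,0,0,-1],[0,0,0,0,-1],[0,0,0,0,-1],[0,0,0,0,-1],[0,0,0,0,-1]]]'|tail -3
python3 -m pendant '[[[-0.004,0.053,0,0.178,-1],[-0.015,0.105,0,0.356,-1],[-0.033,0.155,0,0.533,-1],[-0.058,0.201,0,0.711,-1],[-0.089,0.244,0,0.889,-1]]]'|tail -3
python3 -m pendant '[[[-0.004,0.053,0,0.178,-1],[-0.015,0.105,0,0.356,-1],[-0.033,0.155,0,0.533,-1],[-0.058,0.201,0,0.711,-1],[-0.089,0.244,0,0.889,-1]]]'|tail -3
python3 -m pendant '[[[-0.004,0.053,0,0.178,-1],[-0.015,0.105,0,0.356,-1],[-0.033,0.155,0,0.533,-1],[-0.058,0.201,0,0.711,-1],[-0.089,0.244,0,0.889,-1]]]'|tail -3
python3 go.py .4415 -.2982 .077 89; python3 bed.py
```

```text
contact_force: [-0.9, 0.9, -0.3]
finger_gap: 0.351
grasp_force: 0.0
contact_force: [-1.6, -0.4, 6.4]
finger_gap: 0.18
grasp_force: 25.0
contact_force: [-0.1, 4.1, 7.3]
finger_gap: 0.181
grasp_force: 25.0
contact_force: [-4.0, 0.5, 7.2]
finger_gap: 0.181
grasp_force: 25.0
contact_force: [-15.2, 6.2, 17.6]
finger_gap: 0.177
grasp_force: 25.0
t 57.9 pos [ 0.4765 -0.3055  0.08  ] psi -11.3 gap 16.4 F [-15.2   6.2  17.6] | shift [-0.357 -0.003  0.031] turn -2.229
top bedcap 79 0.021 0.0546 h 0.105
top bedcap 79 0.0209 -0.0451 h 0.107
top bar face -0.0035
side bedcap 45 0.0256 0.0569 h 0.105
side bedcap 15 0.033 -0.0416 h 0.104
```

```bash
python3 -m pendant '[[[-0.004,0.053,0,0.178,-1],[-0.015,0.105,0,0.356,-1],[-0.02,0.13,0,0.44,-1],[-0.033,0.155,0,0.533,-1],[-0.033,0.155,0,0.533,-1]]]'|tail -3
python3 go.py .4415 -.2982 .077 89
python3 -m pendant '[[[-0.002,0.025,0,0.09,-1],[-0.004,0.053,0,0.178,-1],[-0.008,0.08,0,0.267,-1],[-0.008,0.08,0,0.267,-1],[-0.008,0.08,0,0.267,-1]]]'|tail -3
python3 go.py .4415 -.2982 .077 89; python3 bed.py; python3 -c "
from rig import status; print(status.state()['joints'].round(2))"
```

```text
contact_force: [-15.3, 14.2, 20.8]
finger_gap: 0.183
grasp_force: 25.0
t 58.5 pos [ 0.4696 -0.3181  0.0799] psi -35.1 gap 17.0 F [-15.3  14.2  20.8] | shift [-0.344 -0.001  0.031] turn -2.758
contact_force: [15.7, 29.5, 10.4]
finger_gap: 0.181
grasp_force: 25.0
t 59.0 pos [ 0.4706 -0.3201  0.0801] psi -46.9 gap 16.9 F [15.7 29.5 10.4] | shift [-0.359  0.063  0.031] turn -3.019
top bedcap 79 0.0233 0.055 h 0.106
top bedcap 82 0.0226 -0.0447 h 0.107
top bar face -0.0016
side bedcap 88 0.0256 0.0562 h 0.106
side bedcap 23 0.0318 -0.048 h 0.101
[-0.69  0.18  1.73  0.01  1.23  1.69]
```

```bash
python3 -m pendant '[[[0,0,0,0,-0.6],[0,0,0,0,-0.3],[0,0,0,0,-0.3],[0,0,-0.3,0,-0.3],[0,0,-0.8,0,-0.3]]]'|tail -3
python3 -m pendant '[[[0,0,-0.2,0,-0.3],[0,0,-0.4,0,-0.3],[0,0,-0.5,0,-0.3],[0,0,-0.5,0,-0.3],[0,0,-0.5,0,-0.3]]]'|tail -3
python3 go.py .34 -.42 .22 -46.9
```

```text
contact_force: [0.7, -1.4, -0.8]
finger_gap: 0.348
grasp_force: 0.0
contact_force: [-0.1, -0.3, -0.9]
finger_gap: 0.35
grasp_force: 0.0
t 60.0 pos [ 0.466  -0.3257  0.2079] psi -47.0 gap 32.5 F [-0.1 -0.3 -0.9] | shift [-0.171  1.565 -0.121] turn -0.002
```

```bash
python3 -m pendant '[[[0,0.3,0,0,-0.3],[-0.05,0.6,0,0,-0.3],[-0.1,0.9,0,0,-0.3],[-0.1,1,0,0,-0.3],[-0.1,1,0,0,-0.3]]]'|tail -1
python3 bed.py f; python3 - <<'E'
from m import *
c=read_camera("top"); P=cloud(c); hsv=cv2.cvtColor(c["color"],cv2.COLOR_RGB2HSV); H,S,V=[hsv[...,i].astype(int) for i in range(3)]; z=P[...,2]
mk=(H>90)&(H<125)&(S>110)&(z>.012)&(z<.035)&(P[...,0]>.58)&(P[...,0]<.78)&(P[...,1]<-.05)&(P[...,1]>-.35)
print(cv2.minAreaRect(P[mk][:,:2].astype(np.float32)))
E
python3 hd.py|grep mid
```

```text
grasp_force: 0.0
top bedcap 79 0.0233 0.055 h 0.105
top bedcap 78 0.0229 -0.0448 h 0.105
top bar face -0.0019
side bedcap 90 0.0254 0.0564 h 0.105
side bedcap 124 0.0255 -0.0441 h 0.105
side bar face -0.0008
((0.6472665071487427, -0.1601950228214264), (0.11360263079404831, 0.011669215746223927), 81.87130737304688)
top 58 top [ 0.4695 -0.3214  0.0912] mid [ 0.4696 -0.3218] [0.015 0.015 0.011] r 0.0362 -40.3
side 188 top [ 0.4719 -0.3232  0.0913] mid [ 0.4714 -0.3223] [0.016 0.016 0.01 ] r 0.0379 -39.0
```

View pics/sidef.png

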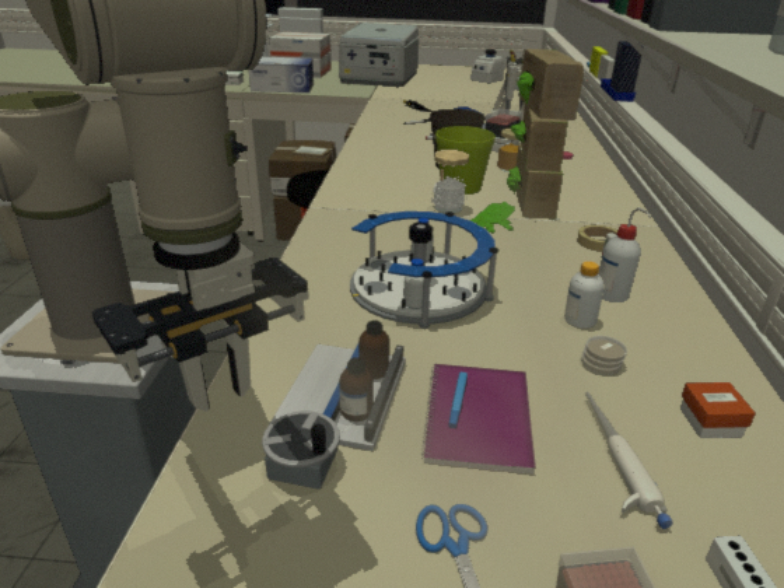

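View pics/topf.png

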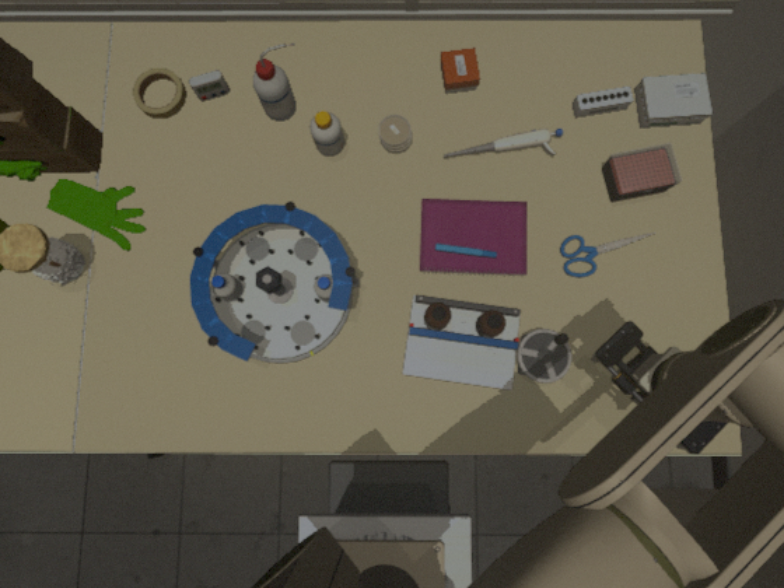

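The bar is against the red stops at (411,326) and (517,341), and the handle stalled hard there. Both brown bottles are upright between bar and fence, the marker is on the notebook, and both whites are upright in their pockets. Handing in.

```bash
python3 -c "
from rig import hand_in; print(hand_in())"
```

```text
the job is handed in; nothing more can be done
None
```

I handed the job in at about 61 s on the robot's clock, but no verdict came back. By my last camera check, the marker is on the notebook, both brown bottles (this start had two) stand upright between fence and bar, the bar is at its red stops, and both white bottles are upright in the carousel.

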